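# Set up the carrot slicer and hold its pusher open for loading

### The job

Get the carrot slicer ready to load: set the catch tray down into its seat, between the corner locators on the base at the outlet side of the disc guard, then set the drain plate, strap up, flat on the floor of the tray; put both down, do not drop them. Then pull the spring-loaded pusher out by its upright black grip until the pusher's front face is at the load line on the trough, and finish while still holding it there, so that the next carrot can be laid in. Leave the flask, basket, bowl and pot lid alone.

Things in the scene. Friction and masses are not known exactly. Their poses are not given: they have to be found in the camera images.
- slicer: Carrot slicer of bare steel and aluminium, fixed to the counter. Origin on the counter under the feed trough's centre line, where the trough meets the round disc guard. z up, y along the machine: tray seat at +y, open feed trough at -y, pull grip past the trough's -y end. Base plate x -50 to 100, y -168 to 188 mm, top at z = 14 mm.
- guard_top (a point): Top of the disc guard between trough and seat: a round housing, x -35 to 125, y 1 to 29 mm in the slicer's frame, up to z = 205 mm (this point). A short apron on it reaches out to y = 41 mm at z 70 to 85 mm, x -28 to 28, just short of the seated tray. The grey motor beside the trough: x 42 to 114, y -135 to 2, up to z = 182 mm.
- tray_seat (a point): Centre of the tray seat, on the base plate, 14 mm above the counter; axes as the slicer's (x 0, y 110 mm in its frame). The seat lies between four corner locators 8 mm high and measures 70 mm along x, 136 mm along y: 3 mm more than the tray on each side. The middle of each side is open.
- load_line (a point): Middle of the load line: thin dark lines engraved across both flanges of the feed trough, 100 mm from the slicer's origin towards -y, 122 mm above the counter; axes as the slicer's. The trough is 80 mm wide over its flanges and runs from y -163 to 1 mm.
- pusher_face (a point): Top middle of the pusher's front face, which looks to +y, at the disc guard. The pusher is the white block, 46 mm wide and 22 mm long, in the feed trough. At home this face stands 10 mm from the slicer's origin towards -y; the pusher is at the load line when this face is level with the line.
- pusher (a joint): How far the pusher is pulled out along the slicer's -y, in m: 0 at home, 0.090 at the load line, 0.115 at the end stop. A spring always pulls it home, with about 6 N at 0 and 13 N at 0.090; let go, it runs back.
- pull_grip (a point): Upright black grip on the pusher's rod: a slab 44 mm wide (x), 14 mm thick (y, the pull direction), 66 mm tall. Origin inside it, 21 mm below its top, 150 mm above the counter; axes as the slicer's. The 10 mm rod joins its +y face 35 mm below the origin. At home it stands 52 mm clear of the trough's end bracket (70 mm wide, 144 mm high).
- tray: Stainless catch tray, an open box 64 mm (x) by 130 mm (y), 52 mm tall, walls and floor 3 mm, thin beaded rim; inside 58 by 124 mm. Origin at the centre of its underside, z up. It can be gripped across its 64 mm width at mid-length. Either way round is the same. 0.2 to 0.4 kg.
- drain_plate: Perforated aluminium drain plate, 52 mm (x) by 118 mm (y), top 14 mm above its folded feet, with an upright lifting strap in the middle, 26 mm wide (x), 12 mm thick (y), up to 50 mm above the feet. Origin at the centre of its underside, level with the feet; z up. In the tray it has 3 mm to spare on each side. Either way round is the same. 0.1 to 0.25 kg.
- strap (a point): Point to grip on the drain plate's lifting strap: on its middle, 36 mm above the feet; axes as the plate's.
- flask: Dark vacuum flask, 74 mm across, 217 mm tall, left of the work; origin at the centre of its underside. Leave it alone.
- basket: Red plastic basket of carrots, 170 x 200 x 75 mm, right of the work; origin at the centre of its underside. Leave it alone.
- rice_bowl: White rice bowl, 116 mm across, 55 mm tall, left of the slicer; origin at the centre of its underside. Leave it alone.
- pot_lid: Aluminium pot lid with a knob, 170 mm across, 52 mm tall, right of the slicer; origin at the centre of its underside. Leave it alone.
Mind the look-alikes: they are no part of the job. Leave any green or orange look-alike of the tray alone.

How it is judged:
By the outcome, as a careful person would: the job done as asked, in the order asked, and still so for the second after the job is handed in, while the arm keeps its last pose, push and grip.
It also fails if it takes over 70 s, if anything falls off the work surface, if the arm or the gripper's body presses on something with over 40 N, if the wrist force passes 120 N, or if a joint passes its speed limit or range.

### The arm

A 6-joint arm with a two-finger parallel gripper is mounted at the origin on the work surface. World frame = base frame: x ahead of the robot, y to its left, z up, the work surface at z = 0. Lengths are in m, angles in rad, forces in N, time in s.
With the tool pointing down it reaches from about 0.4 to 0.825 m from the base axis. Payload 7 kg.
Tool frame: the origin (TCP) lies at the very end of the fingers, on their centre line; the grasp point (between the pads) lies 19 mm behind it; z points along the fingers, y is the direction in which the jaws open and shut (so a half turn about z gives the same grasp; the last joint's range is limited). The gripper opens to 85 mm and grips with 20 to 120 N. Pads are 22 mm wide; open, the fingers measure 114 mm over their backs; the gripper's body (76 mm by 85 mm) begins 54 mm behind the grasp point. The pads swing forward as they close: fully open they stand 13 mm farther back than shut.
Start: joints at [1.477, 0.359, 0.012, 0, -1.224, -0.288], TCP at [0.252, 0.626, 0.231] pointing down, gripper open.
Joint ranges: [-3.07, 3.07], [-1.43, 2.12], [-1.02, 1.25], [-3.03, 1.67], [-3.05, -0], [-3.03, 3.03]. Speed limits (rad/s): [2.39, 2.39, 3.01, 3.14, 3.14, 3.14].

### API

Orientations are given as a unit quaternion [w, x, y, z].
In Python, from bench import r gives the robot as it stands.
- The arm moves only by the tool arm_command, never from a script. Its argument "deltas" is a list of rows, each a list of 7 numbers: the opening, from 0 (shut) to 1 (fully open), then the shift along the tool's x, y, z in m, then the turn, a rotation vector about the tool's x, y, z in degrees. In form: [[grip, tx, ty, tz, wx, wy, wz], ...]. A call has 1 to 20 rows; each row shifts and turns the pose as measured when the row begins, along the tool's axes as they then stand; what a row does not reach is not made up. A row lasts 1/8 s, in which the tool goes at most 62.5 mm and 10.7 degrees, less where a joint would pass 70% of its speed; a pose out of reach is approached as far as the arm can. A call with a gripper value outside its range is refused whole. The fingers move at their own pace and stop on an object; "grip_force" is the grip in N (left out, the last holds). Time passes only in rows, so rows that do not move let the fingers close. It gives the time, the measured TCP pose, the force and the opening at its end, in the units of the state.
- r.read_state(): the state, without advancing time (a new reading comes with each control period).
- r.get_image(name): name is "side" or "top"; returns a dict with "pixels" (480x640x3 uint8, blue, green, red), "range_z" (480x640 float32, m along the optical axis (not along the pixel's ray), 0 where there is no reading), "fx", "fy", "cx", "cy" (pixels), "world_from_camera" (4x4, takes a point from camera to world coordinates). Camera axes: x right, y down, z forward; pixel columns grow to the right and rows downward; lengths in m; the calibration is good to about 2 mm. A picture is of the moment at which its call begins.
- r.sign_off(): hands the job in, once; it reports no verdict.
The state is a dict: "t": time; "joint_positions": joint angles; "joint_velocities": joint speeds; "joint_efforts": joint torques, N m; "ee_pos": TCP position; "tool_rot": TCP orientation; "ft_force": force on the tool from outside, world axes, zero at the start; "moment": the same for the moment, N m; "opening": opening from 0.0 (shut) to 1.0 (fully open).
Only numpy, scipy, OpenCV 4.12 (cv2) and the standard library are available. Lean on these libraries where they do the work, as an engineer would, in place of code of your own. Each camera call takes 0.05 s, during which the arm holds its last target.

## Working session

There is one attempt and no reset: what is moved stays moved. The work goes in short steps, Python scripts to look and compute and a tool call to move; the robot and the scene stay as the last step left them, time stands still between calls to the robot, and variables do not carry over. Pictures are saved under pics/ and viewed, and the job is handed in when it is done.

Besides the shell and the picture viewer there is one more tool, called after ">>>" as name(argument=value, ...), one argument or row to a line, values as JSON. arm_command: Moves the arm, as the interface text tells. Its arguments: {"type":"object","properties":{"deltas":{"type":"array"},"grip_force":{"type":"number"}},"required":["deltas"]}

```bash
mkdir -p pics; ls
python3 - <<'E'
from bench import r
import cv2,numpy as np
s=r.read_state();print({k:np.round(v,3).tolist() for k,v in s.items()})
for n in("side","top"):
    im=r.get_image(n);cv2.imwrite(f"pics/{n}0.png",im["pixels"]);np.savez(f"/tmp/{n}0.npz",**im)
    print(n,im["fx"],im["cx"],im["cy"],np.round(im["world_from_camera"],3).tolist())
E
```

```text
pics
{'t': 0.0, 'joint_positions': [1.477, 0.359, 0.011, -0.0, -1.224, -0.288], 'joint_velocities': [0.002, -0.001, 0.0, 0.001, 0.0, 0.0], 'joint_efforts': [-0.0, -58.332, 29.343, 6.937, -0.006, -0.0], 'ee_pos': [0.251, 0.626, 0.23], 'tool_rot': [0.001, 0.982, -0.19, -0.0], 'ft_force': [0.927, -0.976, -0.283], 'moment': [-0.019, 0.02, 0.016], 'opening': 1.001}
side 519.9034349570716 316.5602174637094 241.1729196751686 [[0.741, -0.405, 0.535, -0.44], [-0.671, -0.442, 0.595, -0.989], [-0.004, -0.8, -0.6, 1.188], [0.0, 0.0, 0.0, 1.0]]
top 548.1893698604816 312.82028687995614 244.09349195995307 [[0.002, -0.993, 0.119, 0.293], [-1.0, -0.001, 0.008, 0.038], [-0.008, -0.119, -0.993, 1.879], [0.0, 0.0, 0.0, 1.0]]
```

View pics/side0.png

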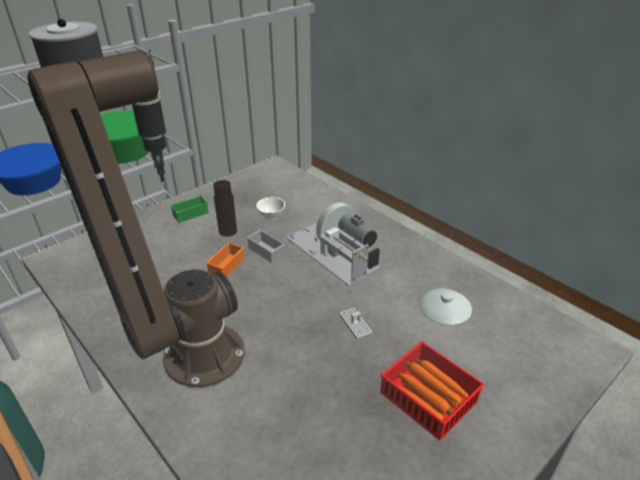

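View pics/top0.png

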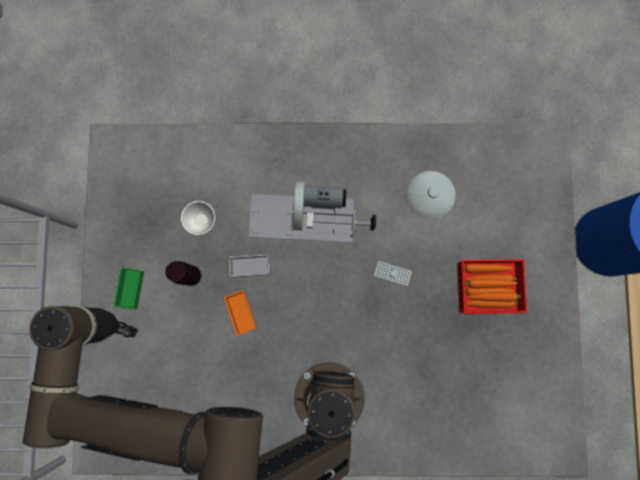

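```bash
cat > h.py <<'E'
import numpy as np,cv2
def cloud(d):
    z=d["range_z"];v,u=np.mgrid[0:480,0:640]
    P=np.stack([(u-d["cx"])/d["fx"]*z,(v-d["cy"])/d["fy"]*z,z,np.ones_like(z)],-1)@d["world_from_camera"].T
    P=P[...,:3].copy();P[z<=0]=np.nan;return P
def load(f): return dict(np.load(f))
def proj(d,p):
    c=np.linalg.inv(d["world_from_camera"])@np.r_[p,1]
    return np.array([d["fx"]*c[0]/c[2]+d["cx"],d["fy"]*c[1]/c[2]+d["cy"]])
def crop(d,f,u0,v0,u1,v1,k):
    cv2.imwrite(f,cv2.resize(d["pixels"][v0:v1,u0:u1],None,fx=k,fy=k,interpolation=cv2.INTER_CUBIC))
E
python3 - <<'E'
from h import *
t=load("/tmp/top0.npz");s=load("/tmp/side0.npz")
crop(t,"pics/c1.png",220,170,420,320,4);crop(s,"pics/c2.png",230,190,390,345,5) if 0 else crop(s,"pics/c2.png",230,190,390,310,5)
for n,d in(("top",t),("side",s)):
    P=cloud(d);z=P[...,2]
    print(n,"floor z",np.nanmedian(z[(P[...,0]>.3)&(P[...,0]<.8)&(abs(P[...,1])<.5)]))
    m=(z>.006)&(P[...,0]>.25)&(P[...,0]<.9)&(abs(P[...,1])<.75)
    nl,l,st,c=cv2.connectedComponentsWithStats(m.astype(np.uint8))
    for i in range(1,nl):
        if st[i,4]>60:
            q=P[l==i];print(st[i],np.round(np.nanmin(q,0),3),np.round(np.nanmax(q,0),3))
E
```

```text
top floor z 0.0023969074610470376
[ 406  171   50   48 1647] [ 0.606 -0.439  0.006] [ 0.773 -0.271  0.06 ]
[ 248  182  129   62 5207] [ 0.52  -0.165  0.006] [0.731 0.276 0.214]
[180 197  37  39 833] [0.543 0.384 0.006] [0.682 0.512 0.067]
[227 252  44  26 390] [0.4   0.199 0.006] [0.489 0.347 0.062]
[ 455  256   74   60 3338] [ 0.276 -0.675  0.006] [ 0.476 -0.43   0.092]
[164 261  39  26 728] [0.371 0.431 0.006] [0.458 0.562 0.227]
[374 261  38  26 536] [ 0.373 -0.282  0.006] [ 0.458 -0.155  0.06 ]
[112 267  33  45 591] [0.287 0.631 0.006] [0.437 0.74  0.065]
[224 290  30  33 288] [0.251 0.249 0.006] [0.359 0.355 0.07 ]
[  29  306   98   23 1699] [0.25  0.574 0.006] [0.301 0.739 0.677]
side floor z 0.0009861669193231837
[151  88  15  77 449] [0.25  0.567 0.307] [0.297 0.637 0.564]
[ 213  180   24   57 1011] [0.365 0.428 0.006] [0.532 0.607 0.22 ]
[170 196  38  27 628] [0.289 0.623 0.006] [0.467 0.729 0.06 ]
[256 197  29  22 467] [0.537 0.376 0.006] [0.679 0.566 0.062]
[ 286  203   94   83 4325] [ 0.52  -0.151  0.006] [0.853 0.289 0.208]
[247 230  38  33 684] [0.396 0.194 0.006] [0.513 0.367 0.059]
[214 243  30  31 492] [0.25  0.248 0.006] [0.355 0.352 0.058]
[ 420  289   52   36 1300] [ 0.604 -0.438  0.006] [ 0.767 -0.278  0.053]
[340 308  32  31 503] [ 0.373 -0.281  0.006] [ 0.455 -0.156  0.052]
[ 380  341  104   99 5531] [ 0.277 -0.645  0.006] [ 0.46  -0.432  0.084]
```

View pics/c1.png

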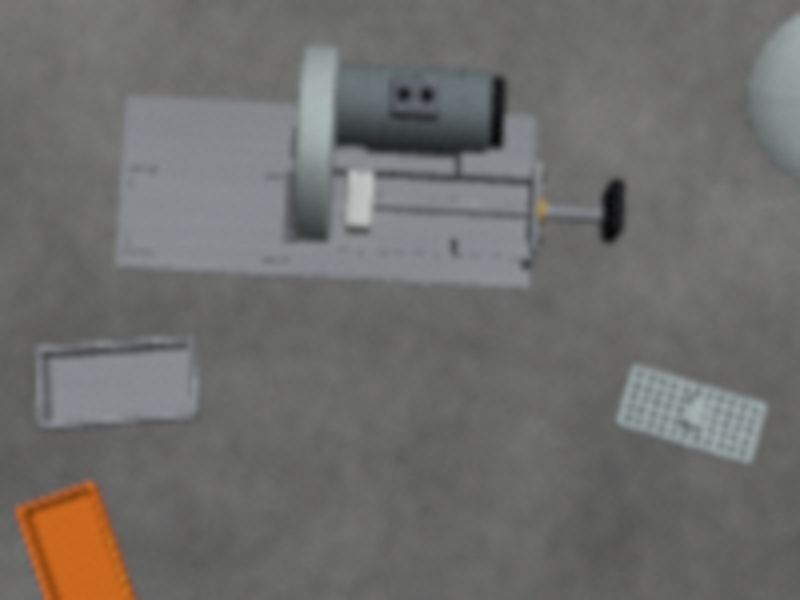

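View pics/c2.png

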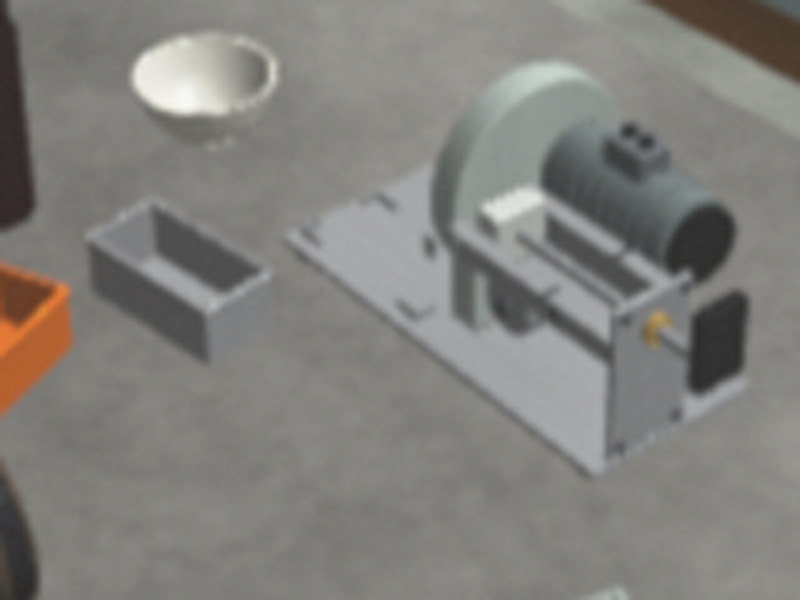

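```bash
cat >> h.py <<'E'
def onplane(d,uv,z):
    uv=np.atleast_2d(uv).astype(float);T=d["world_from_camera"]
    R=np.c_[(uv[:,0]-d["cx"])/d["fx"],(uv[:,1]-d["cy"])/d["fy"],np.ones(len(uv))]@T[:3,:3].T
    o=T[:3,3];k=(z-o[2])/R[:,2];return o+R*k[:,None]
E
python3 - <<'E'
from h import *
for n in("top","side"):
    d=load(f"/tmp/{n}0.npz");P=cloud(d);off=.0024 if n=="top" else .001
    z=P[...,2]-off;print(n)
    def rect(name,m,lo):
        v,u=np.nonzero(m);q=onplane(d,np.c_[u,v],lo+off)[:,:2]
        b=cv2.minAreaRect((q*1000).astype(np.float32));print(name,len(u),np.round(b[0],1),np.round(b[1],1),round(b[2],2))
    x,y=P[...,0],P[...,1]
    base=(z>.008)&(z<.02)&(x>.5)&(x<.75)&(y>-.13)&(y<.3)
    rect("base",base,.014)
    tray=(z>.044)&(z<.07)&(x>.39)&(x<.5)&(y>.19)&(y<.36); rect("trayrim",tray,.052)
    pl=(z>.008)&(z<.02)&(x>.36)&(x<.47)&(y>-.29)&(y<-.14); rect("plate",pl,.014)
    st=(z>.03)&(z<.06)&(x>.36)&(x<.47)&(y>-.29)&(y<-.14); rect("strap",st,.05)
    g=(z>.1)&(x>.55)&(x<.65)&(y>-.2)&(y<-.12);rect("grip",g,.171);print(np.nanmax(z[g]),np.nanmedian(P[g],0))
    pu=(z>.08)&(d["pixels"].min(-1)>170)&(x>.55)&(x<.66)&(y>0)&(y<.09);rect("pusher",pu,.13)
    print(np.nanmedian(P[pu],0),np.nanmin(P[pu],0),np.nanmax(P[pu],0))
    if n=="top":
        crop(d,"pics/c3.png",240,185,385,255,5)
        vv=np.where(base,255,0).astype(np.uint8);cv2.imwrite("pics/m.png",cv2.resize(vv[185:255,240:385],None,fx=5,fy=5,interpolation=0))
E
```

```text
top
base 1840 [625.6  84.2] [248.1 425.1] 1.15
trayrim 169 [438.7 267.8] [ 68.1 133.9] 4.15
plate 396 [ 420.8 -214.4] [141.5 104.4] 84.36
strap 32 [ 414.5 -215.9] [12.9 26.7] 75.12
grip 91 [ 565.4 -130.1] [28.3 47.8] 89.32
0.17636681816781236 [ 0.56951423 -0.1353298   0.16720329]
pusher 61 [583.3  61.8] [15.6 39.7] 83.12
[0.5820413  0.06081254 0.13847567] [0.56233676 0.05428094 0.12686312] [0.60260842 0.07049338 0.14825934]
side
base 1205 [598.9  91.5] [360.2 152. ] 88.18
trayrim 165 [433.8 263.8] [ 73.1 137.9] 4.25
plate 400 [ 411.  -218.6] [120.2  55. ] 72.95
strap 51 [ 407.3 -222.2] [26.8 31.6] 60.5
grip 154 [ 538.4 -164.1] [102.7  34.3] 38.88
0.17304568764451 [ 0.56799935 -0.14447434  0.14565043]
pusher 77 [645.2 114.2] [196.9  37.8] 37.5
[0.58730481 0.06751499 0.13565734] [0.55605264 0.04918631 0.12190687] [0.6583818  0.08957011 0.20705661]
```

View pics/c3.png

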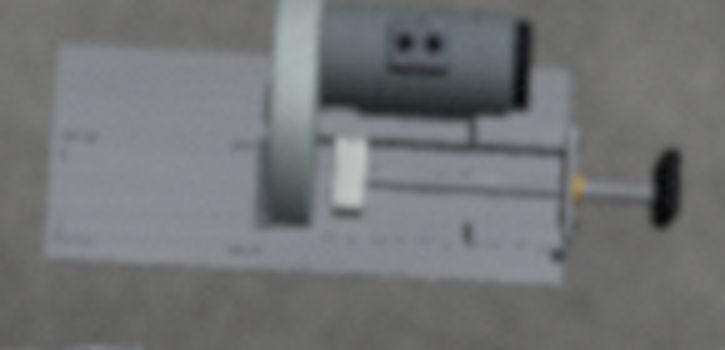

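View pics/m.png

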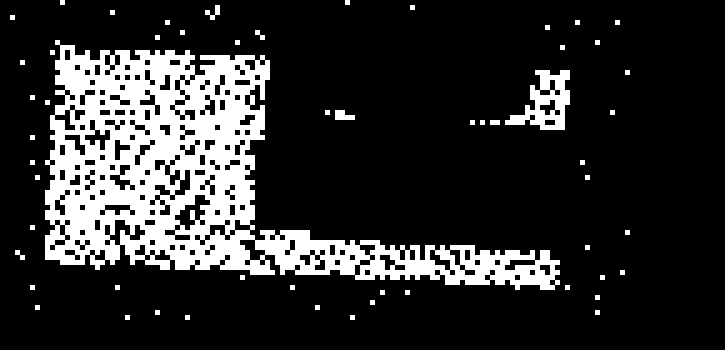

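```bash
cat >> h.py <<'E'
from scipy.ndimage import map_coordinates
from scipy.optimize import least_squares
def fitedges(d,segs,p0,zoff=0,w=4,it=5,v=False):
    # segs: list of (a,b) 3D in object frame; p=(x,y,yaw); maximal gradient search along image normals, robust lsq
    g=cv2.GaussianBlur(d["pixels"].astype(float).mean(-1),(0,0),0.7)
    A=[];B=[]
    for a,b in segs:
        a=np.array(a,float);b=np.array(b,float);n=max(4,int(np.linalg.norm(b-a)/.004))
        for t in (np.arange(n)+.5)/n: A.append(a+t*(b-a));B.append(b-a)
    A=np.array(A);B=np.array(B);Ti=np.linalg.inv(d["world_from_camera"])
    def pr(p,Q):
        c,s=np.cos(p[2]),np.sin(p[2]);W=np.c_[Q[:,0]*c-Q[:,1]*s+p[0],Q[:,0]*s+Q[:,1]*c+p[1],Q[:,2]+zoff,np.ones(len(Q))]@Ti.T
        return np.c_[d["fx"]*W[:,0]/W[:,2]+d["cx"],d["fy"]*W[:,1]/W[:,2]+d["cy"]]
    p=np.array(p0,float)
    for k in range(it):
        ww=max(1.5,w*.7**k);u=pr(p,A);t=pr(p,A+1e-2*B)-u;t/=np.linalg.norm(t,axis=1)[:,None];nn=np.c_[-t[:,1],t[:,0]]
        o=np.arange(-ww-1,ww+1.01,.1);S=u[:,None]+o[None,:,None]*nn[:,None]
        pf=map_coordinates(g,[S[...,1],S[...,0]],order=1);G=np.abs(np.gradient(pf,axis=1));G[:,:10]=0;G[:,-10:]=0
        j=G.argmax(1);ok=G.max(1)>.25
        tgt=u+o[j][:,None]*nn
        f=lambda q:(((pr(q,A)-tgt)*nn).sum(1)*ok)*np.array(1.)
        r=least_squares(lambda q:f(q*[1,1,1]),p,loss="soft_l1",f_scale=.3,x_scale=[.01,.01,.05]);p=r.x
    res=f(p)
    return p,np.median(abs(res[ok])),ok.mean()
def draw(d,segs,p,col,zoff=0,img=None,k=4):
    c,s=np.cos(p[2]),np.sin(p[2])
    for a,b in segs:
        q=[np.round((proj(d,[e[0]*c-e[1]*s+p[0],e[0]*s+e[1]*c+p[1],e[2]+zoff])+.5)*k).astype(int) for e in(a,b)]
        cv2.line(img,q[0].tolist(),q[1].tolist(),col,1)
def rect(x0,x1,y0,y1,z): 
    c=[(x0,y0,z),(x1,y0,z),(x1,y1,z),(x0,y1,z)];return[(c[i],c[(i+1)%4]) for i in range(4)]
BASE=[((-.05,-.165,.014),(-.05,.188,.014)),((-.05,.188,.014),(.10,.188,.014)),((.10,.04,.014),(.10,.188,.014))]
TRAY=rect(-.032,.032,-.065,.065,.052)
PLATE=rect(-.026,.026,-.059,.059,.014)
E
python3 - <<'E'
from h import *
for n in("top","side"):
    d=load(f"/tmp/{n}0.npz");off=.0024 if n=="top" else .001
    img=cv2.resize(d["pixels"],None,fx=4,fy=4,interpolation=cv2.INTER_CUBIC)
    for nm,sg,p0 in(("base",BASE,(.574,.082,-.032)),("tray",TRAY,(.435,.265,.07)),("plate",PLATE,(.412,-.217,-.27))):
        p,e,k=fitedges(d,sg,p0,off);print(n,nm,np.round(p[:2]*1000,1),round(np.degrees(p[2]),2),e,k)
        draw(d,sg,p,(0,0,255),off,img)
    o=(220,170,420,320) if n=="top" else(230,190,390,340)
    c=img[o[1]*4:o[3]*4,o[0]*4:o[2]*4];cv2.imwrite(f"pics/f{n}.png",c)
E
```

```text
top base [582.8  83.7] -2.93 0.30247382874200934 1.0
top tray [436.1 267.7] 4.18 0.7128441068884488 1.0
top plate [ 416.8 -218.3] -17.42 0.39919794257523555 1.0
side base [581.3  82.2] -2.78 0.292770272947802 0.9814814814814815
side tray [434.4 272.6] 4.11 0.212787970567687 1.0
side plate [ 414.1 -217.4] -16.46 0.3936904857255072 1.0
```

View pics/ftop.png

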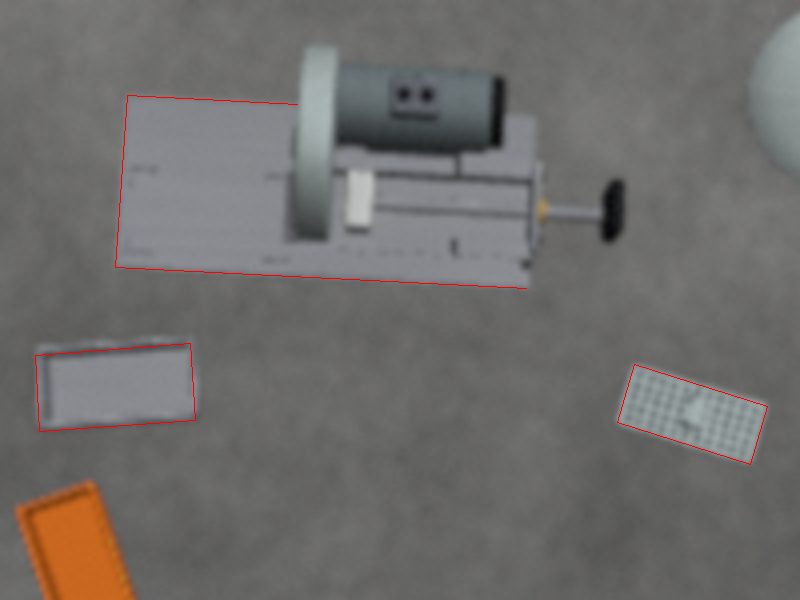

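View pics/fside.png

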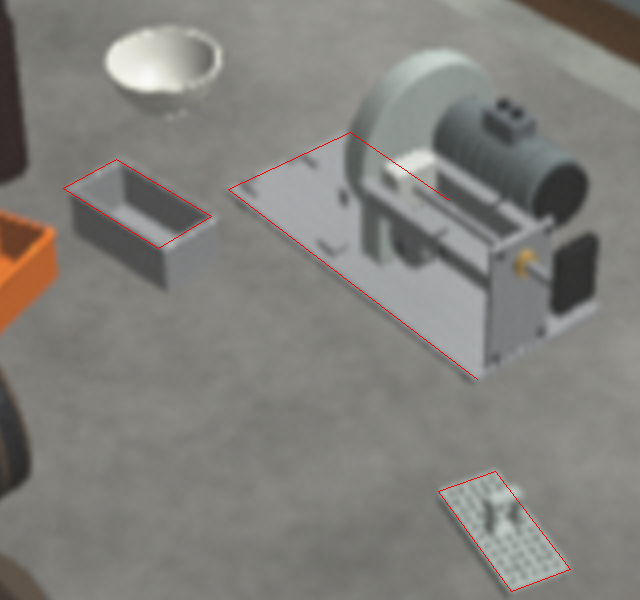

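Run:
```python
from h import *
for n,p0 in(("top",(.4387,.2678,.073)),("side",(.4345,.265,.073))):
    d=load(f"/tmp/{n}0.npz");off=.0024 if n=="top" else .001
    img=cv2.resize(d["pixels"],None,fx=10,fy=10,interpolation=cv2.INTER_CUBIC)
    T=rect(-.0335,.0335,-.0665,.0665,.052)
    if n=="side": T+=[((-.032,-.065,0),(.032,-.065,0)),((-.032,-.065,0),(-.032,.065,0))]
    p,e,k=fitedges(d,T,p0,off,w=2);print(n,np.round(p[:2]*1000,1),round(np.degrees(p[2]),2),e,k)
    draw(d,T,p,(0,0,255),off,img,10)
    o=(222,245,277,290) if n=="top" else(240,222,290,267)
    cv2.imwrite(f"pics/g{n}.png",img[o[1]*10:o[3]*10,o[0]*10:o[2]*10])
```

```text
top [438.5 267.1] 4.81 0.48125863852098705 1.0
side [436.3 272.7] 4.13 0.47309067932585147 0.910958904109589
```

View pics/gtop.png

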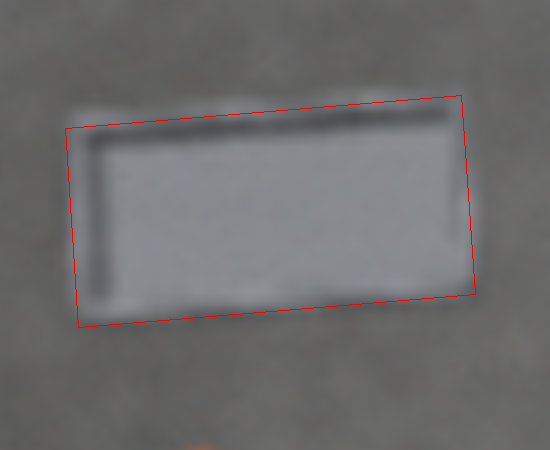

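View pics/gside.png

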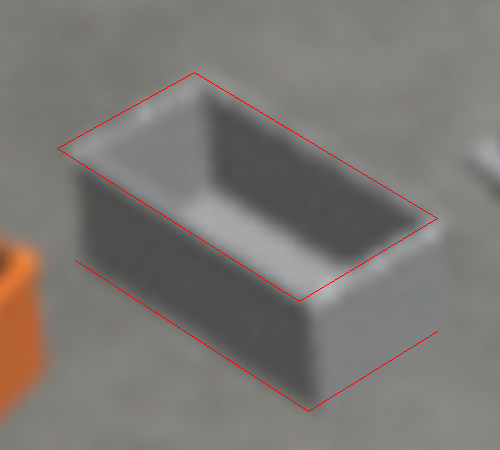

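```bash
cat > go.py <<'E'
import sys,numpy as np
from scipy.spatial.transform import Rotation as Ro
from bench import r
x,y,z,a=map(float,sys.argv[1:5])
s=r.read_state();q=s["tool_rot"];R=Ro.from_quat(np.r_[q[1:],q[0]])
a=np.radians(a);ty=np.array([np.cos(a),np.sin(a),0]);tz=np.array([0,0,-1.]);T=np.c_[np.cross(ty,tz),ty,tz]
print("t",round(s["t"],2),"pos",np.round(s["ee_pos"],4),"open",round(float(s["opening"]),3),"F",np.round(s["ft_force"],1))
d=np.array([x,y,z])-s["ee_pos"]
print("tool now->shift(now axes) mm",np.round(R.inv().apply(d)*1000,1)," after-turn axes",np.round(T.T@d*1000,1))
print("turn deg",np.round((R.inv()*Ro.from_matrix(T)).as_rotvec(degrees=True),2))
E
python3 go.py .4375 .267 .30 -175.8
```

```text
t 0.1 pos [0.2514 0.626  0.2304] open 1.001 F [-0.3 -0.3 -0.8]
tool now->shift(now axes) mm [306.5 263.9 -69.1]  after-turn axes [ 371.7 -159.3  -69.6]
turn deg [ 7.000e-02 -6.000e-02  6.392e+01]
```

Run:
```python
from h import *
t=load("/tmp/top0.npz");s=load("/tmp/side0.npz")
a=cv2.resize(t["pixels"][250:290,100:290],(760,160),interpolation=2);b=cv2.resize(s["pixels"][185:285,165:290],(500,400),interpolation=2)
c=np.zeros((560,760,3),np.uint8);c[:160]=a;c[160:,:500]=b;cv2.imwrite("pics/cand.png",c)
```

```text
(no output)
```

View pics/cand.png

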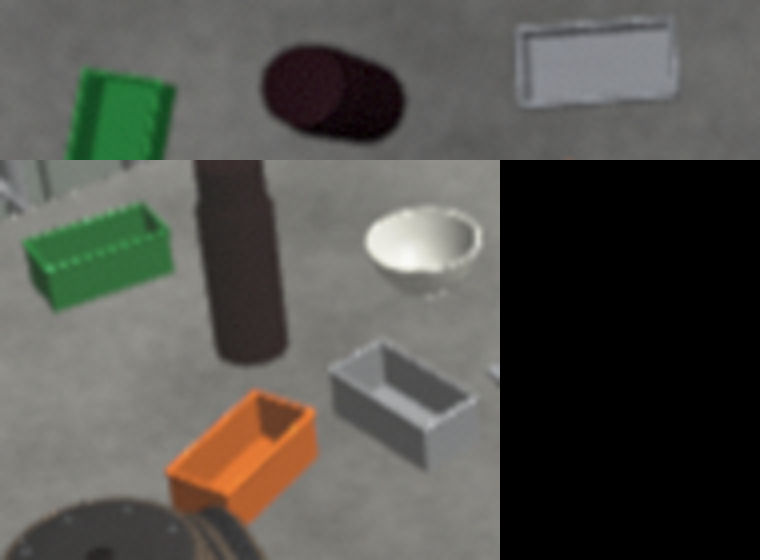

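Three tray candidates in the top view: green at (128,288), orange at (240,312) and bare grey steel at (249,266). Only the grey one matches the "stainless" description, and the crop confirms it. First I raise and turn, then travel.

>>> arm_command(
  deltas=[
    [1, 0, 0, -0.035, 0, 0, 0],
    [1, 0, 0, -0.035, 0, 0, 0],
    [1, 0, 0, 0, 0, 0, 10.65],
    [1, 0, 0, 0, 0, 0, 10.65],
    [1, 0, 0, 0, 0, 0, 10.65],
    [1, 0, 0, 0, 0, 0, 10.65],
    [1, 0, 0, 0, 0, 0, 10.65],
    [1, 0, 0, 0, 0, 0, 10.65],
    [1, 0.053, -0.023, 0, 0, 0, 0],
    [1, 0.053, -0.023, 0, 0, 0, 0],
    [1, 0.053, -0.023, 0, 0, 0, 0],
    [1, 0.053, -0.023, 0, 0, 0, 0],
    [1, 0.053, -0.023, 0, 0, 0, 0],
    [1, 0.053, -0.023, 0, 0, 0, 0],
    [1, 0.053, -0.023, 0, 0, 0, 0],
  ],
)

```text
t: 1.98
ee_pos: [0.4343, 0.2542, 0.2975]
tool_rot: [0.007, 0.728, -0.685, 0.004]
ft_force: [0.9, 1.2, 0.3]
opening: 0.996
```

```bash
python3 go.py .4375 .267 .20 -175.8
```

```text
t 1.98 pos [0.4343 0.2542 0.2975] open 0.996 F [0.9 1.2 0.3]
tool now->shift(now axes) mm [-14.   -4.6  97.3]  after-turn axes [-12.5  -4.2  97.5]
turn deg [ 0.35 -0.88 -0.68]
```

>>> arm_command(
  deltas=[
    [1, 0, 0, 0, 0, 0, 0],
    [1, -0.012, -0.004, 0.05, 0, 0, 0],
    [1, 0, 0, 0.048, 0, 0, 0],
    [1, 0, 0, 0.05, 0, 0, 0],
    [1, 0, 0, 0, 0, 0, 0],
  ],
)

```text
t: 2.6
ee_pos: [0.438, 0.2622, 0.1466]
tool_rot: [0.006, 0.726, -0.687, 0.003]
ft_force: [-0.3, 0.5, 1.3]
opening: 1.001
```

```bash
python3 go.py .4375 .267 .10 -175.8
python3 - <<'E'
from bench import r
from h import *
for n in("side","top"):
    im=r.get_image(n);np.savez(f"/tmp/{n}1.npz",**im)
    if n=="side":crop(im,"pics/s1.png",200,170,330,270,6)
    else: crop(im,"pics/t1.png",190,210,310,300,6)
E
```

```text
t 2.6 pos [0.438  0.2622 0.1466] open 1.001 F [-0.3  0.5  1.3]
tool now->shift(now axes) mm [-5.4  0.1 46.6]  after-turn axes [-4.8  0.2 46.6]
turn deg [ 0.26 -0.76 -1.01]
```

View pics/s1.png

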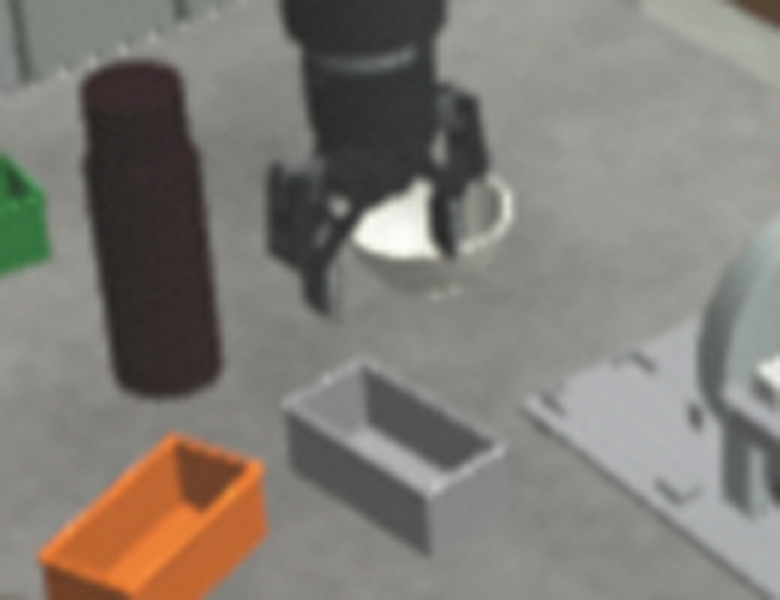

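View pics/t1.png

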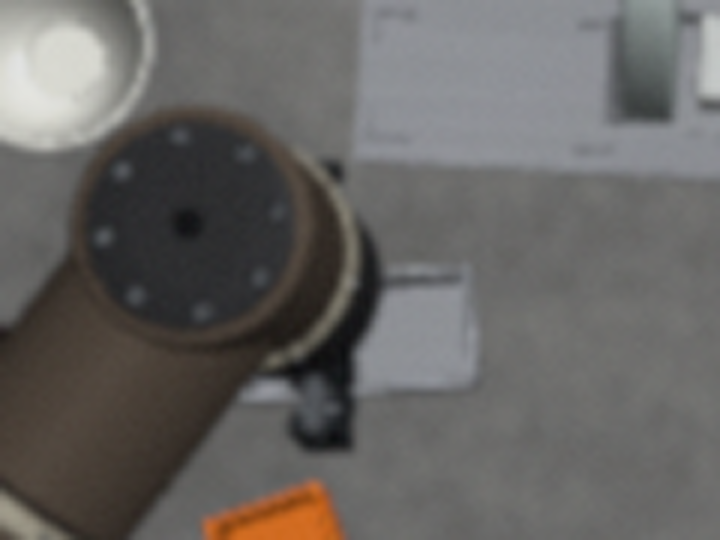

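>>> arm_command(
  deltas=[
    [1, -0.005, 0, 0.045, 0.26, -0.76, -1.0],
    [1, 0, 0, 0.045, 0, 0, 0],
    [1, 0, 0, 0.025, 0, 0, 0],
    [1, 0, 0, 0.015, 0, 0, 0],
    [1, 0, 0, 0, 0, 0, 0],
  ],
  grip_force=30,
)

```text
t: 3.32
ee_pos: [0.4489, 0.2804, 0.0303]
tool_rot: [-0.015, 0.734, -0.679, 0.0]
ft_force: [0.0, -0.2, -0.8]
opening: 0.995
```

```bash
python3 go.py .4375 .267 .008 -175.8
```

```text
t 3.33 pos [0.4489 0.2804 0.0303] open 0.995 F [ 0.  -0.2 -0.8]
tool now->shift(now axes) mm [12.9 12.9 21.8]  after-turn axes [12.5 12.3 22.3]
turn deg [-1.32  1.17  0.33]
```

>>> arm_command(
  deltas=[
    [1, 0.006, 0.006, -0.005, -1.3, 1.1, 0.3],
    [1, 0.006, 0.006, 0, 0, 0, 0],
    [1, 0, 0, 0, 0, 0, 0],
  ],
)

```text
t: 3.7
ee_pos: [0.4394, 0.2695, 0.0393]
tool_rot: [-0.004, 0.733, -0.68, -0.0]
ft_force: [0.6, 0.1, -0.0]
opening: 1.001
```

```bash
python3 go.py .4375 .267 .008 -175.8;python3 - <<'E'
from bench import r
from h import *
im=r.get_image("side");np.savez(f"/tmp/side2.npz",**im);crop(im,"pics/s2.png",200,190,310,270,7)
E
```

```text
t 3.7 pos [0.4394 0.2695 0.0393] open 1.001 F [ 0.6  0.1 -0. ]
tool now->shift(now axes) mm [ 2.5  2.2 31.3]  after-turn axes [ 2.3  2.  31.3]
turn deg [-0.3   0.34  0.08]
```

View pics/s2.png

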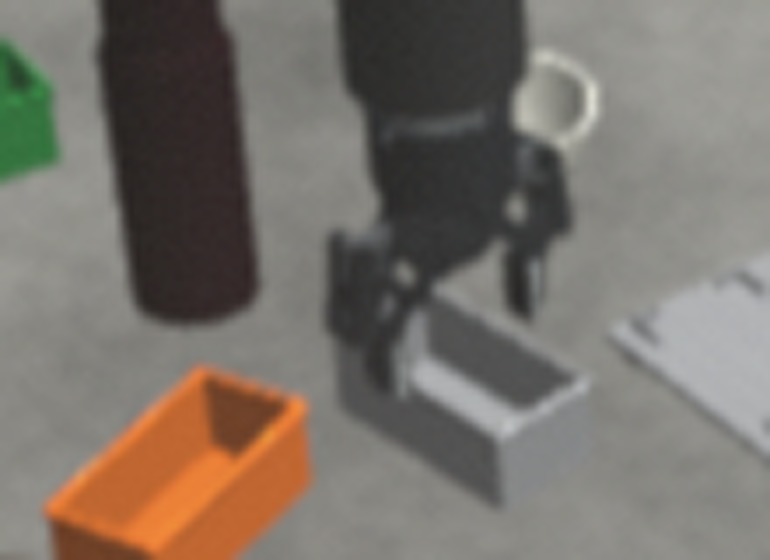

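Run:
```python
from h import *
d=load("/tmp/side2.npz")
img=cv2.resize(d["pixels"],None,fx=7,fy=7,interpolation=cv2.INTER_CUBIC)
a=np.radians(4.0);ty=np.array([np.cos(a),np.sin(a),0]);c=np.array([.4394,.2695,.0393+.013])
for s,cc in((-1,(0,255,0)),(1,(255,255,0))):
    for off in (.0425,.057):
        u=(proj(d,c+s*ty*off+[0,0,.001])+.5)*7;cv2.circle(img,tuple(np.round(u).astype(int).tolist()),3,cc,-1)
for y,cc in((.267,(0,0,255)),):
    draw(d,rect(-.032,.032,-.065,.065,.052)+[((-.032,0,.052),(.032,0,.052))],(.4365,y,np.radians(4.2)),cc,.001,img,7)
cv2.imwrite("pics/s2b.png",img[190*7:270*7,200*7:310*7])
```

```text
(no output)
```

View pics/s2b.png

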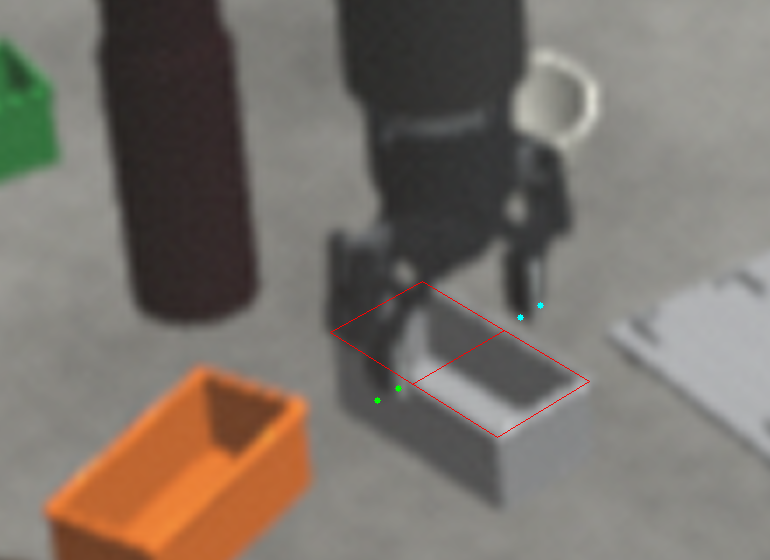

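>>> arm_command(
  deltas=[
    [1, 0.002, 0.002, 0.008, 0, 0, 0],
    [1, 0, 0, 0.008, 0, 0, 0],
    [1, 0, 0, 0.008, 0, 0, 0],
    [1, 0, 0, 0.006, 0, 0, 0],
    [1, 0, 0, 0, 0, 0, 0],
  ],
)

```text
t: 4.38
ee_pos: [0.4379, 0.2678, 0.0068]
tool_rot: [-0.004, 0.733, -0.68, -0.0]
ft_force: [0.3, -0.1, 0.2]
opening: 0.999
```

```bash
python3 go.py .437 .267 .008 -175.8
```

```text
t 4.38 pos [0.4379 0.2678 0.0068] open 0.999 F [ 0.3 -0.1  0.2]
tool now->shift(now axes) mm [ 0.7  0.9 -1.2]  after-turn axes [ 0.7  0.9 -1.2]
turn deg [-0.32  0.33  0.11]
```

Good. Close.

>>> arm_command(
  deltas=[
    [0.85, 0, 0, -0.001, 0, 0, 0],
    [0.7, 0, 0, 0, 0, 0, 0],
    [0.5, 0, 0, 0, 0, 0, 0],
    [0.5, 0, 0, 0, 0, 0, 0],
    [0.5, 0, 0, 0, 0, 0, 0],
    [0.5, 0, 0, 0, 0, 0, 0],
  ],
  grip_force=40,
)

```text
t: 5.12
ee_pos: [0.4381, 0.268, 0.0081]
tool_rot: [-0.004, 0.733, -0.68, -0.0]
ft_force: [0.5, 0.6, -2.4]
opening: 0.747
```

```bash
python3 go.py .437 .267 .008 -175.8
```

```text
t 5.12 pos [0.4381 0.268  0.0081] open 0.747 F [ 0.5  0.6 -2.4]
tool now->shift(now axes) mm [0.9 1.2 0.1]  after-turn axes [0.9 1.2 0.1]
turn deg [-0.34  0.36  0.1 ]
```

>>> arm_command(
  deltas=[
    [0.5, 0, 0, -0.01, 0, 0, 0],
    [0.5, 0, 0, -0.025, 0, 0, 0],
    [0.5, 0, 0, -0.03, 0, 0, 0],
    [0.5, 0, 0, -0.03, 0, 0, 0],
    [0.5, 0, 0, -0.02, 0, 0, 0],
    [0.5, 0, 0, 0, 0, 0, 0],
  ],
)

```text
t: 5.88
ee_pos: [0.436, 0.2657, 0.1282]
tool_rot: [-0.003, 0.733, -0.68, -0.0]
ft_force: [-0.1, -0.3, -4.1]
opening: 0.749
```

```bash
python3 go.py .5885 .200 .125 -182.8
```

```text
t 5.88 pos [0.436  0.2657 0.1282] open 0.749 F [-0.1 -0.3 -4.1]
tool now->shift(now axes) mm [  76.9 -147.2    3.4]  after-turn axes [  58.2 -155.5    3.2]
turn deg [-0.19  0.28  7.06]
```

>>> arm_command(
  deltas=[
    [0.5, 0, 0, 0, 0, 0, 2],
    [0.5, 0, 0, 0, 0, 0, 5],
    [0.5, 0.01, -0.025, 0, 0, 0, 0],
    [0.5, 0.01, -0.026, 0, 0, 0, 0],
    [0.5, 0.01, -0.026, 0, 0, 0, 0],
    [0.5, 0.01, -0.026, 0, 0, 0, 0],
    [0.5, 0.009, -0.026, 0, 0, 0, 0],
    [0.5, 0.009, -0.025, 0, 0, 0, 0],
    [0.5, 0, 0, 0, 0, 0, 0],
  ],
)

```text
t: 7.0
ee_pos: [0.5851, 0.1928, 0.1153]
tool_rot: [-0.007, -0.684, 0.73, 0.002]
ft_force: [-1.3, -0.2, -3.8]
opening: 0.746
```

```bash
python3 go.py .5875 .195 .125 -182.8
python3 - <<'E'
from bench import r
from h import *
im=r.get_image("side");np.savez(f"/tmp/side3.npz",**im);crop(im,"pics/s3.png",240,160,380,280,5)
im=r.get_image("top");np.savez(f"/tmp/top3.npz",**im);crop(im,"pics/t3.png",200,170,330,270,6)
E
```

```text
t 7.0 pos [0.5851 0.1928 0.1153] open 0.746 F [-1.3 -0.2 -3.8]
tool now->shift(now axes) mm [-2.3 -2.1 -9.8]  after-turn axes [-2.3 -2.3 -9.7]
turn deg [ 0.71 -0.4  -0.94]
```

View pics/s3.png

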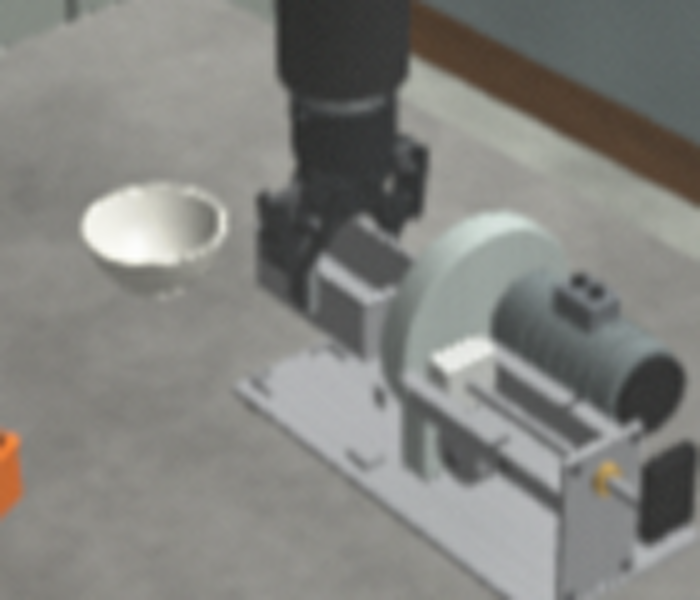

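View pics/t3.png

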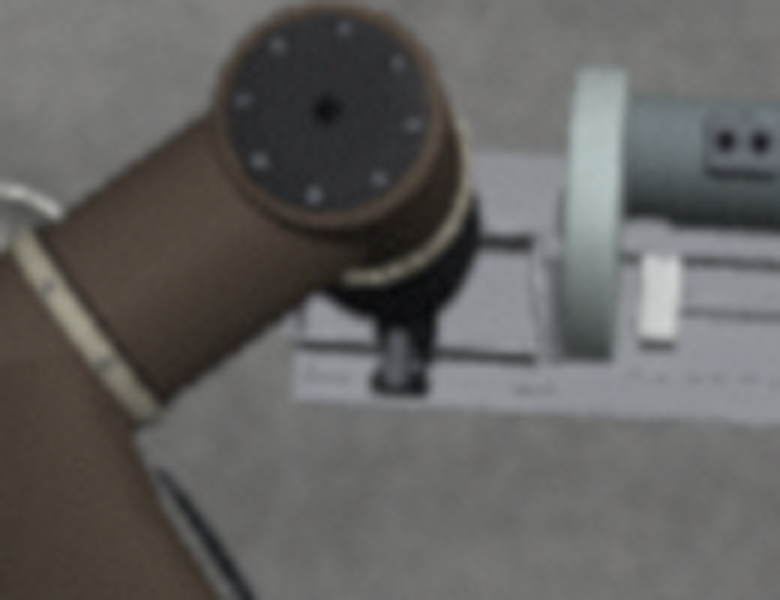

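Run:
```python
from h import *
yaw=np.radians(-2.85)
SEAT=rect(-.035,.035,.042,.178,.014)+rect(-.035,.035,.042,.178,.022)
for n,p,off,f in(("top",(.5828,.0837,yaw),.0024,"top0"),("side",(.5813,.0822,yaw),.001,"side0")):
    d=load(f"/tmp/{f}.npz");img=cv2.resize(d["pixels"],None,fx=10,fy=10,interpolation=cv2.INTER_CUBIC)
    raw=img.copy()
    draw(d,SEAT,p,(0,0,255),off,img,10)
    o=(245,190,305,245) if n=="top" else(283,205,343,262)
    o=[10*k for k in o];cv2.imwrite(f"pics/seat{n}.png",img[o[1]:o[3],o[0]:o[2]])
    cv2.imwrite(f"pics/seatraw{n}.png",raw[o[1]:o[3],o[0]:o[2]])
```

```text
(no output)
```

View pics/seattop.png

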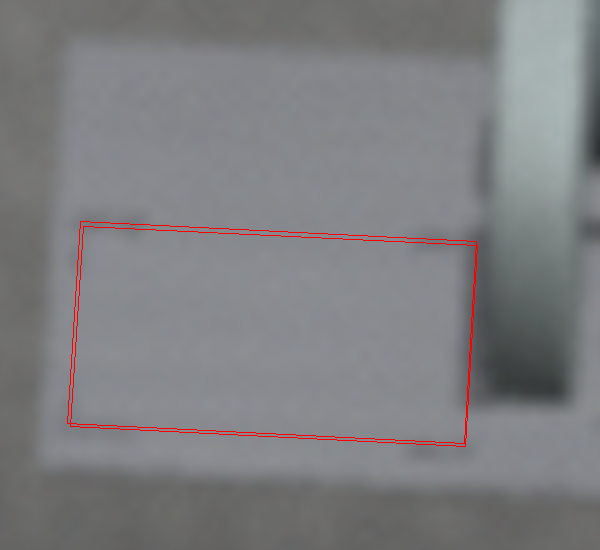

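View pics/seatside.png

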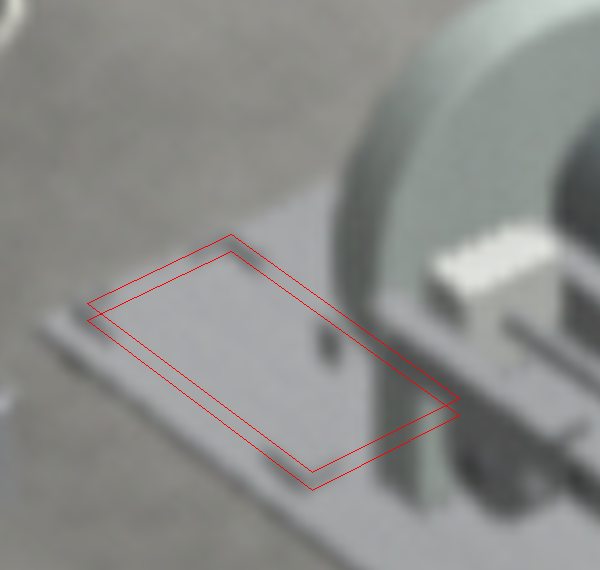

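```bash
python3 - <<'E'
from h import *
yaw=np.radians(-3.7)
zb=.1153-.0081
B=rect(-.032,.032,-.065,.065,zb)+rect(-.033,.033,-.066,.066,zb+.052)
for n,off in(("top",.0024),("side",.001)):
    d=load(f"/tmp/{n}3.npz");img=cv2.resize(d["pixels"],None,fx=10,fy=10,interpolation=cv2.INTER_CUBIC)
    draw(d,B,(.5851,.1928,yaw),(0,0,255),off,img,10)
    o=(245,190,305,245) if n=="top" else(283,190,343,247)
    o=[10*k for k in o];cv2.imwrite(f"pics/hand{n}.png",img[o[1]:o[3],o[0]:o[2]])
E
python3 go.py .5868 .1921 .12 -182.8
```

```text
t 7.1 pos [0.5836 0.1933 0.1155] open 0.743 F [-0.2 -0.7 -3.7]
tool now->shift(now axes) mm [ 1.  -3.2 -4.5]  after-turn axes [ 1.  -3.2 -4.5]
turn deg [ 0.75 -0.39 -0.87]
```

View pics/handtop.png

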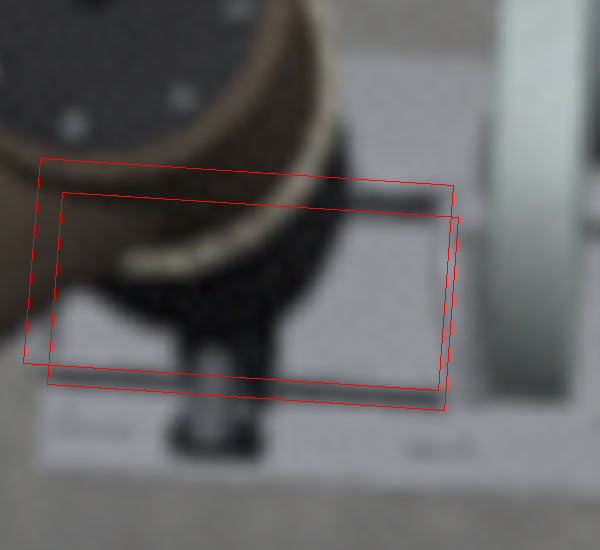

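View pics/handside.png

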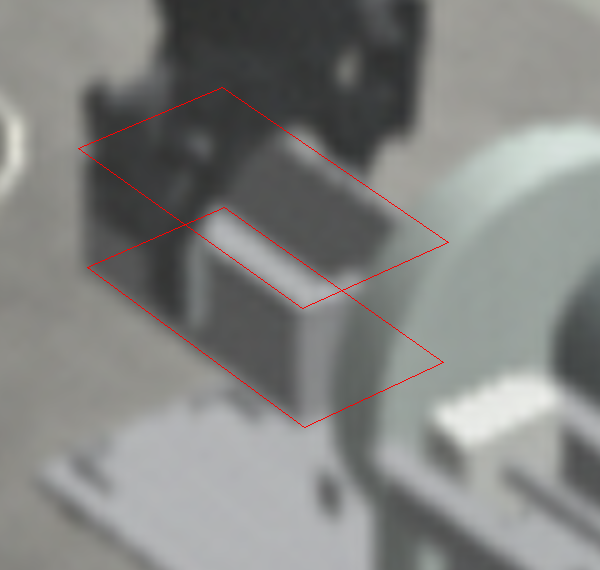

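>>> arm_command(
  deltas=[
    [0.5, 0.002, -0.003, 0, 0.7, -0.4, -0.5],
    [0.5, 0, 0, 0.01, 0, 0, 0],
    [0.5, 0, 0, 0.015, 0, 0, 0],
    [0.5, 0, 0, 0.015, 0, 0, 0],
    [0.5, 0, 0, 0, 0, 0, 0],
  ],
)

```text
t: 7.72
ee_pos: [0.5841, 0.1918, 0.0716]
tool_rot: [-0.001, -0.688, 0.726, 0.001]
ft_force: [-0.2, -0.1, -2.7]
opening: 0.74
```

```bash
python3 go.py .5868 .1913 .04 -182.8
```

```text
t 7.72 pos [0.5841 0.1918 0.0716] open 0.74 F [-0.2 -0.1 -2.7]
tool now->shift(now axes) mm [ 0.3 -2.8 31.6]  after-turn axes [ 0.3 -2.7 31.6]
turn deg [ 0.11 -0.   -0.27]
```

>>> arm_command(
  deltas=[
    [0.5, 0, -0.003, 0.005, 0, 0, 0],
    [0.5, 0, -0.001, 0.01, 0, 0, 0],
    [0.5, 0, 0, 0.008, 0, 0, 0],
    [0.5, 0, 0, 0.005, 0, 0, 0],
    [0.5, 0, 0, 0, 0, 0, 0],
  ],
)

```text
t: 8.35
ee_pos: [0.5888, 0.1916, 0.0417]
tool_rot: [-0.001, -0.688, 0.726, 0.0]
ft_force: [0.2, 0.7, -3.2]
opening: 0.744
```

```bash
python3 go.py .5868 .1913 .035 -182.8
python3 - <<'E'
from bench import r
from h import *
s=r.read_state();q=s["tool_rot"];x,y,z=s["ee_pos"];yaw=np.radians(-2.6)
B=rect(-.032,.032,-.065,.065,z-.0081)+rect(-.033,.033,-.066,.066,z-.0081+.052)
S=rect(-.035,.035,.042,.178,.014)
for n,off in(("top",.0024),("side",.001)):
    d=r.get_image(n);np.savez(f"/tmp/{n}4.npz",**d);img=cv2.resize(d["pixels"],None,fx=10,fy=10,interpolation=cv2.INTER_CUBIC)
    draw(d,S,(.5813,.0822,np.radians(-2.8)),(0,255,0),off,img,10)
    draw(d,B,(x,y,yaw),(0,0,255),off,img,10)
    o=(245,190,305,245) if n=="top" else(283,195,343,255)
    o=[10*k for k in o];cv2.imwrite(f"pics/h4{n}.png",img[o[1]:o[3],o[0]:o[2]])
E
```

```text
t 8.35 pos [0.5888 0.1916 0.0417] open 0.744 F [ 0.2  0.7 -3.2]
tool now->shift(now axes) mm [0.4 2.  6.7]  after-turn axes [0.4 2.  6.7]
turn deg [ 0.09 -0.01 -0.27]
```

View pics/h4top.png

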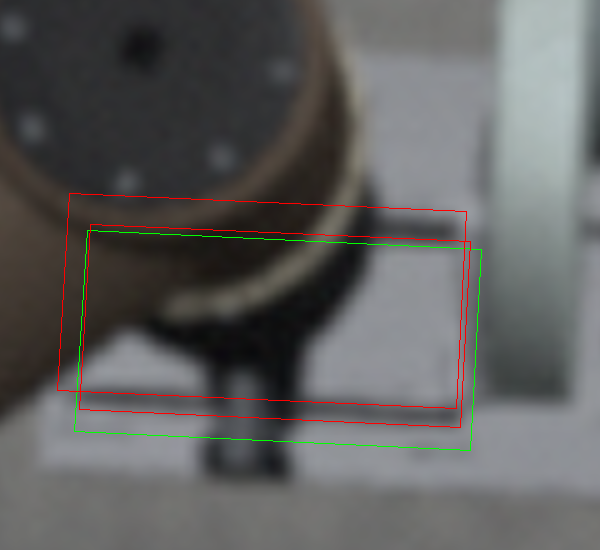

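View pics/h4side.png

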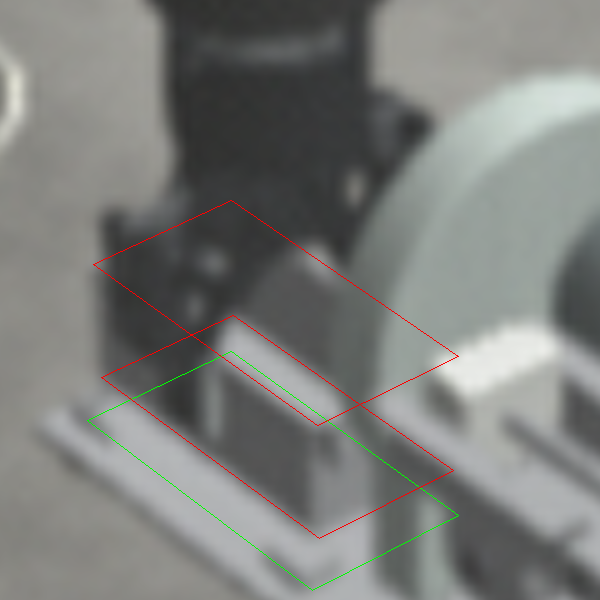

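>>> arm_command(
  deltas=[
    [0.5, 0.0005, 0.0025, 0.003, 0, 0, 0],
    [0.5, 0, 0, 0.004, 0, 0, 0],
    [0.5, 0, 0, 0, 0, 0, 0],
  ],
)

```text
t: 8.82
ee_pos: [0.5867, 0.1917, 0.0356]
tool_rot: [0.001, -0.688, 0.726, 0.0]
ft_force: [1.7, 0.2, -3.1]
opening: 0.747
```

```bash
python3 go.py .5863 .191 .022 -182.8
```

```text
t 8.82 pos [0.5867 0.1917 0.0356] open 0.747 F [ 1.7  0.2 -3.1]
tool now->shift(now axes) mm [ 0.7  0.3 13.6]  after-turn axes [ 0.7  0.3 13.6]
turn deg [-0.02  0.06 -0.25]
```

>>> arm_command(
  deltas=[
    [0.5, 0.0005, 0.0003, 0.004, 0, 0, 0],
    [0.5, 0, 0, 0.003, 0, 0, 0],
    [0.5, 0, 0, 0.003, 0, 0, 0],
    [0.5, 0, 0, 0, 0, 0, 0],
  ],
)

```text
t: 9.32
ee_pos: [0.5873, 0.1923, 0.0268]
tool_rot: [0.002, -0.688, 0.725, -0.0]
ft_force: [-0.1, -0.3, -2.5]
opening: 0.747
```

```bash
python3 go.py .5863 .191 .022 -182.8
```

```text
t 9.32 pos [0.5873 0.1923 0.0268] open 0.747 F [-0.1 -0.3 -2.5]
tool now->shift(now axes) mm [1.4 0.9 4.8]  after-turn axes [1.3 0.9 4.8]
turn deg [-0.15  0.14 -0.2 ]
```

>>> arm_command(
  deltas=[
    [0.5, 0.001, 0.0005, 0.002, 0, 0, 0],
    [0.5, 0, 0, 0.002, 0, 0, 0],
    [0.5, 0, 0, 0.0015, 0, 0, 0],
    [0.5, 0, 0, 0.001, 0, 0, 0],
    [0.5, 0, 0, 0, 0, 0, 0],
  ],
)

```text
t: 9.95
ee_pos: [0.5876, 0.1922, 0.0262]
tool_rot: [0.004, -0.689, 0.725, -0.001]
ft_force: [-0.7, 0.7, -0.7]
opening: 0.747
```

```bash
python3 go.py .5863 .191 .022 -182.8
python3 - <<'E'
from bench import r
from h import *
d=r.get_image("side");np.savez(f"/tmp/side5.npz",**d);crop(d,"pics/s5.png",275,190,345,255,10)
E
```

```text
t 9.95 pos [0.5876 0.1922 0.0262] open 0.747 F [-0.7  0.7 -0.7]
tool now->shift(now axes) mm [1.3 1.3 4.2]  after-turn axes [1.3 1.3 4.2]
turn deg [-0.35  0.23 -0.12]
```

View pics/s5.png

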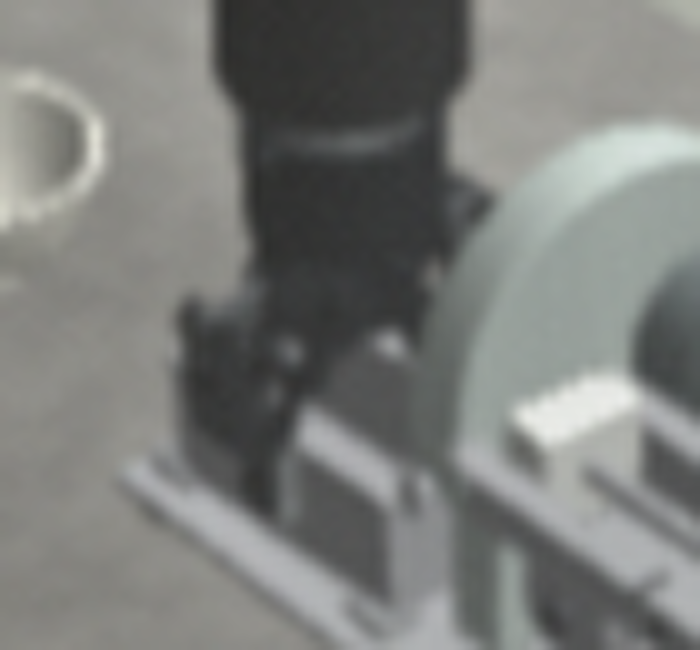

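Run:
```python
from h import *
d=load("/tmp/side5.npz");img=cv2.resize(d["pixels"],None,fx=12,fy=12,interpolation=cv2.INTER_CUBIC);raw=img.copy()
p=(.5813,.0822,np.radians(-2.8))
for z,c in((.014,(0,255,0)),(.022,(0,0,255))):
    draw(d,rect(-.032,.032,.045,.175,z)+rect(-.032,.032,.045,.175,z+.052),p,c,.001,img,12)
o=[12*k for k in(285,220,325,260)];cv2.imwrite("pics/s5b.png",np.hstack([raw[o[1]:o[3],o[0]:o[2]],img[o[1]:o[3],o[0]:o[2]]])[:, :])
a=cv2.imread("pics/s5b.png");print(a.shape);cv2.imwrite("pics/s5b.png",cv2.resize(a,(800,400)))
```

```text
(480, 960, 3)
```

View pics/s5b.png

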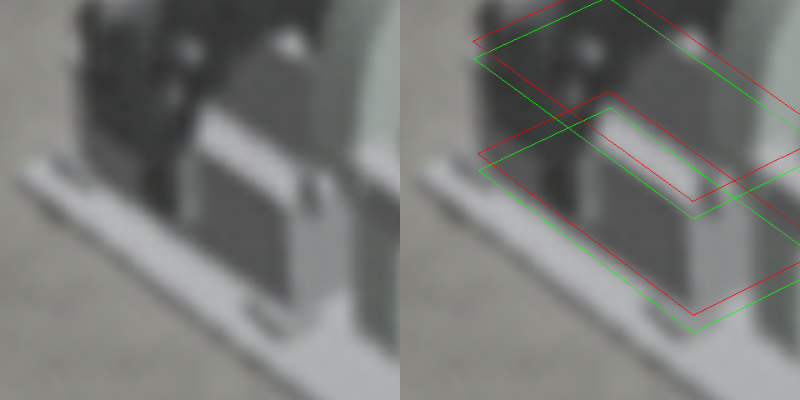

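Run:
```python
from h import *
d=load("/tmp/side5.npz")
c=d["pixels"][222:258,296:330].astype(float);c=np.clip((c-20)*1.3,0,255).astype(np.uint8)
cv2.imwrite("pics/s5c.png",cv2.resize(c,None,fx=16,fy=16,interpolation=cv2.INTER_LANCZOS4))
P=cloud(d)
for u,v in((310,240),(312,245),(308,243),(318,245),(318,242),(314,230),(310,250),(316,256)):
    print(u,v,np.round(P[v,u],3),d["pixels"][v,u])
```

```text
310 240 [0.551 0.148 0.063] [82 82 82]
312 245 [0.55  0.136 0.047] [83 83 82]
308 243 [0.552 0.161 0.041] [84 84 82]
318 245 [0.573 0.13  0.038] [140 140 138]
318 242 [0.573 0.13  0.053] [140 140 138]
314 230 [0.615 0.198 0.05 ] [85 84 84]
310 250 [0.544 0.142 0.024] [135 134 133]
316 256 [0.545 0.11  0.015] [178 177 174]
```

View pics/s5c.png

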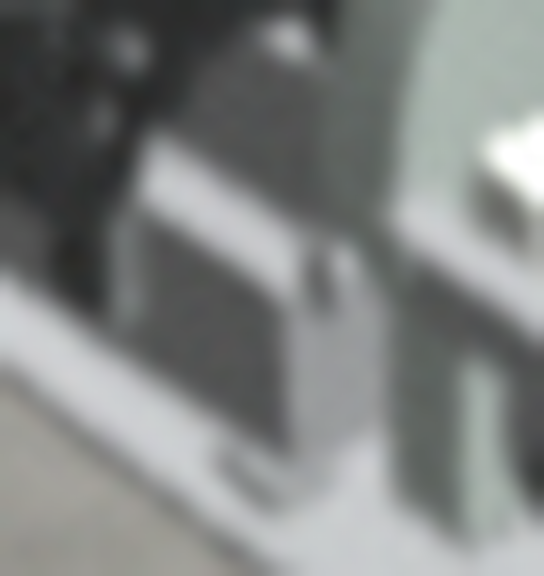

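Run:
```python
from h import *
d=load("/tmp/side5.npz");T=d["world_from_camera"]
for n,u,v in(("botcorner",314.4,250.1),("botmid",304.8,243.3),("rim",305.1,234.8),("rimcorner",313.8,240.8)):
    u-=.5;v-=.5
    R=T[:3,:3]@np.array([(u-d["cx"])/d["fx"],(v-d["cy"])/d["fy"],1]);o=T[:3,3]
    for x in(.5515,.5535): 
        k=(x-o[0])/R[0];print(n,np.round((o+R*k)*1000,1))
# validate on original tray, near wall bottom z
```

```text
botcorner [551.5 128.2  29.9]
botcorner [553.5 130.4  27.6]
botmid [551.5 181.3  31.3]
botmid [553.5 183.6  29. ]
rim [551.5 178.5  71.7]
rim [553.5 180.8  69.5]
rimcorner [551.5 131.   70.6]
rimcorner [553.5 133.2  68.3]
```

>>> arm_command(
  deltas=[
    [0.5, 0.001, 0.001, -0.003, 0.3, -0.2, 0],
    [0.5, 0.0015, 0.0005, -0.003, 0, 0, 0],
    [0.5, 0, 0, 0, 0, 0, 0],
    [0.5, 0, 0, 0, 0, 0, 0],
  ],
)

```text
t: 10.5
ee_pos: [0.5862, 0.1908, 0.031]
tool_rot: [0.008, -0.689, 0.725, -0.001]
ft_force: [-0.7, 1.5, -3.1]
opening: 0.745
```

```bash
python3 go.py .5863 .1905 .022 -182.8
python3 - <<'E'
from bench import r
from h import *
d=r.get_image("side");np.savez(f"/tmp/side6.npz",**d)
c=d["pixels"][210:258,286:330].astype(float);c=np.clip((c-20)*1.3,0,255).astype(np.uint8)
cv2.imwrite("pics/s6.png",cv2.resize(c,None,fx=12,fy=12,interpolation=cv2.INTER_LANCZOS4))
E
```

```text
t 10.5 pos [0.5862 0.1908 0.031 ] open 0.745 F [-0.7  1.5 -3.1]
tool now->shift(now axes) mm [ 0.4 -0.1  9. ]  after-turn axes [ 0.3 -0.2  9. ]
turn deg [-0.71  0.55 -0.11]
```

View pics/s6.png

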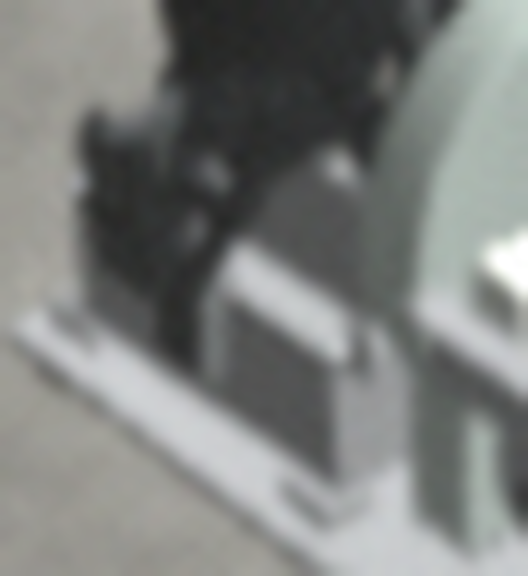

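>>> arm_command(
  deltas=[
    [0.5, 0, 0, 0, -0.7, 0.5, 0],
    [0.5, 0, 0, 0.003, 0, 0, 0],
    [0.5, 0, 0, 0.003, 0, 0, 0],
    [0.5, 0, 0, 0, 0, 0, 0],
  ],
)

```text
t: 11.05
ee_pos: [0.5859, 0.1901, 0.0262]
tool_rot: [-0.001, -0.689, 0.725, 0.0]
ft_force: [-0.3, 1.4, -3.4]
opening: 0.74
```

```bash
python3 go.py .5863 .1905 .022 -182.8; python3 -c "
from bench import r
print(r.read_state()['moment'])"
```

```text
t 11.05 pos [0.5859 0.1901 0.0262] open 0.74 F [-0.3  1.4 -3.4]
tool now->shift(now axes) mm [-0.4 -0.4  4.2]  after-turn axes [-0.4 -0.4  4.2]
turn deg [ 0.08 -0.06 -0.09]
[0.34103482 0.08945089 0.00173002]
```

>>> arm_command(
  deltas=[
    [0.5, 0, 0, 0.002, 0, 0, 0],
    [0.5, 0, 0, 0.002, 0, 0, 0],
    [0.5, 0, 0, 0, 0, 0, 0],
  ],
)

```text
t: 11.42
ee_pos: [0.5859, 0.1901, 0.0263]
tool_rot: [-0.0, -0.689, 0.724, -0.0]
ft_force: [-0.6, 0.3, -5.0]
opening: 0.75
```

```bash
python3 go.py .5863 .1905 .022 -182.8; python3 -c "
from bench import r
print(r.read_state()['moment'])"
```

```text
t 11.43 pos [0.5859 0.1901 0.0263] open 0.75 F [-0.6  0.3 -5. ]
tool now->shift(now axes) mm [-0.4 -0.3  4.3]  after-turn axes [-0.4 -0.3  4.3]
turn deg [-0.02 -0.04 -0.04]
[0.27116531 0.00944899 0.01223213]
```

>>> arm_command(
  deltas=[
    [0.5, 0, 0, 0.004, 0, 0, 0],
    [0.5, 0, 0, 0, 0, 0, 0],
  ],
)

```text
t: 11.68
ee_pos: [0.5864, 0.1903, 0.0264]
tool_rot: [0.001, -0.69, 0.724, -0.001]
ft_force: [-1.0, 0.9, -4.4]
opening: 0.746
```

```bash
python3 go.py .5863 .1905 .022 -182.8; python3 -c "
from bench import r
print(r.read_state()['moment'])"
```

```text
t 11.68 pos [0.5864 0.1903 0.0264] open 0.746 F [-1.   0.9 -4.4]
tool now->shift(now axes) mm [-0.2  0.1  4.4]  after-turn axes [-0.2  0.1  4.4]
turn deg [-0.13 -0.03  0.03]
[-0.01510333  0.00950125 -0.06201074]
```

>>> arm_command(
  deltas=[
    [0.5, 0, 0, 0, 0, 0, 0],
    [0.5, 0, 0, 0, 0, 0, 0],
  ],
)

```text
t: 11.92
ee_pos: [0.5864, 0.1902, 0.026]
tool_rot: [0.0, -0.69, 0.724, -0.001]
ft_force: [-2.6, 1.4, 4.2]
opening: 0.745
```

```bash
python3 go.py .5863 .1905 .022 -182.8
python3 - <<'E'
from bench import r
from h import *
print(r.read_state()['moment'],r.read_state()['joint_efforts'])
d=r.get_image("side");np.savez(f"/tmp/side7.npz",**d)
c=d["pixels"][210:258,286:330].astype(float);c=np.clip((c-20)*1.3,0,255).astype(np.uint8)
cv2.imwrite("pics/s7.png",cv2.resize(c,None,fx=12,fy=12,interpolation=cv2.INTER_LANCZOS4))
E
```

```text
t 11.93 pos [0.5864 0.1902 0.026 ] open 0.745 F [-2.6  1.4  4.2]
tool now->shift(now axes) mm [-0.3  0.1  4. ]  after-turn axes [-0.3  0.1  4. ]
turn deg [-0.12 -0.04  0.03]
[ 0.25507358  1.01187289 -0.08147314] [ -1.14986435 -55.75425625  20.94133079   5.22825792   0.69857391
   0.07045849]
```

View pics/s7.png

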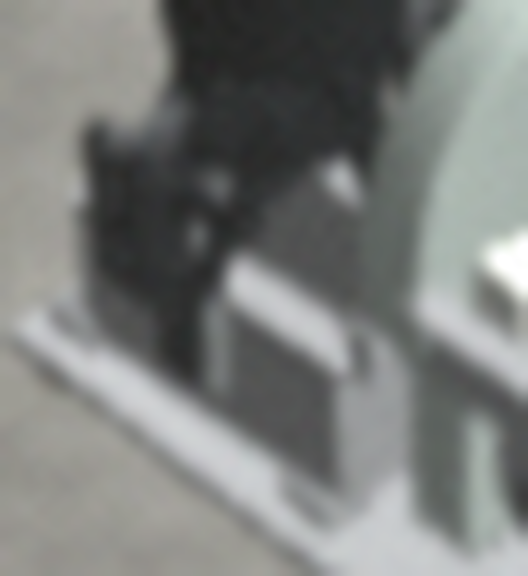

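Run:
```python
from h import *
d=load("/tmp/side0.npz")
for c in((.4098,.1998),):
    for z in(0,.052,.047):print(z,proj(d,[*c,z+.001])+.5)
a=d["pixels"][228:272,255:290].astype(float);a=np.clip((a-20)*1.3,0,255).astype(np.uint8)
d7=load("/tmp/side7.npz");b=d7["pixels"][220:264,297:332].astype(float);b=np.clip((b-20)*1.3,0,255).astype(np.uint8)
im=cv2.resize(np.hstack([a,b]),None,fx=11,fy=11,interpolation=cv2.INTER_LANCZOS4);cv2.imwrite("pics/cmp.png",im)
# predicted seated corner in s7
p=(.5813,.0822,np.radians(-2.8));c,s=np.cos(p[2]),np.sin(p[2])
for z in(.014,.018,.022):
    q=np.array([-.032*c-.045*s+p[0],-.032*s+.045*c+p[1]]);print("seat",z,q,proj(d,[*q,z+.001])+.5,proj(d,[*q,z+.053])+.5)
```

```text
0 [271.93643435 263.72678407]
0.052 [271.10711955 252.3598228 ]
0.047 [271.1880789  253.46948805]
seat 0.014 [0.55153644 0.12870947] [314.34348526 253.25648358] [314.2332176  241.86766688]
seat 0.018 [0.55153644 0.12870947] [314.33513185 252.39371489] [314.22458279 240.97583499]
seat 0.022 [0.55153644 0.12870947] [314.32675728 251.52876137] [314.21592575 240.08170689]
```

View pics/cmp.png

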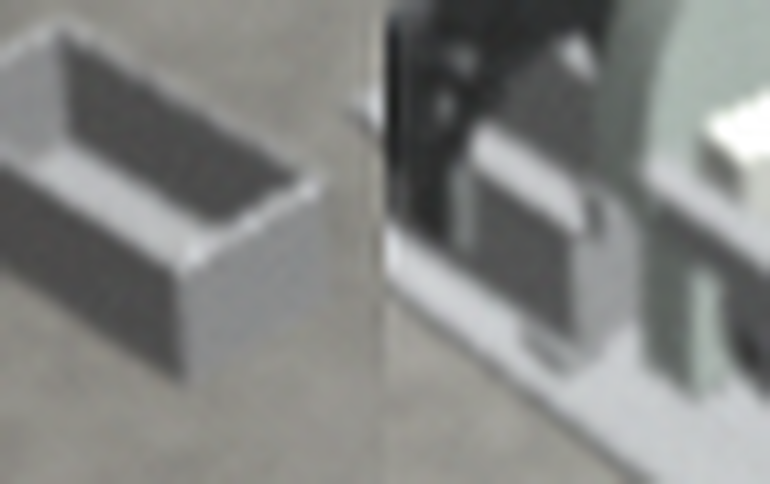

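Run:
```python
from h import *
for f in("side0","side5","side7"):
    d=load(f"/tmp/{f}.npz");P=cloud(d);px=d["pixels"].astype(int).mean(-1)
    if f=="side0":
        m=(px>130)&(P[...,0]>.415)&(P[...,0]<.455)&(P[...,1]>.21)&(P[...,1]<.32)&(P[...,2]<.03)
    else:
        m=np.zeros(px.shape,bool);m[230:242,303:316]=True;m&=(px>150)
        m&=(P[...,0]>.56)&(P[...,0]<.63)
    q=P[m];print(f,m.sum(),np.round(np.nanmedian(q,0),4),np.round(np.nanmean(q,0),4),np.nanstd(q,0)/np.sqrt(len(q)))
    A=np.c_[q[:,1]-np.mean(q[:,1]),np.ones(len(q))];print(np.linalg.lstsq(A,q[:,2],rcond=None)[0])
    if f!="side0":
        b=(P[...,0]>.54)&(P[...,0]<.56)&(P[...,1]>-.06)&(P[...,1]<.26)&(P[...,2]<.02)&(P[...,2]>.005)&(px>160)
        b=np.zeros(px.shape,bool);b[255:262,318:330]=True;b&=px>160
        q=P[b];print("base",len(q),np.mean(q,0))
```

```text
side0 21 [0.4523 0.2921 0.0021] [0.4514 0.2913 0.0028] [0.00061035 0.0039237  0.00071186]
[-0.04497463  0.00277924]
side5 28 [0.6093 0.2178 0.019 ] [0.6088 0.2179 0.0184] [0.00092422 0.00297803 0.00055738]
[-0.0920853   0.01839981]
base 75 [0.5581572  0.08388387 0.01261744]
side7 28 [0.6075 0.2164 0.0174] [0.6082 0.2167 0.0178] [0.00098269 0.00311663 0.00060654]
[-0.05879683  0.01778068]
base 76 [0.55782992 0.08383849 0.01264616]
```

>>> arm_command(
  deltas=[
    [0.5, 0, 0, 0.004, 0, 0, 0],
    [0.5, 0, 0, 0.004, 0, 0, 0],
  ],
)

```text
t: 12.22
ee_pos: [0.5865, 0.1902, 0.0257]
tool_rot: [0.001, -0.69, 0.723, -0.002]
ft_force: [-18.4, -1.1, 42.5]
opening: 0.747
```

```bash
python3 go.py .5863 .1905 .022 -182.8; python3 -c "
from bench import r
print(r.read_state()['moment'])"
```

```text
t 12.22 pos [0.5865 0.1902 0.0257] open 0.747 F [-18.4  -1.1  42.5]
tool now->shift(now axes) mm [-0.3  0.2  3.7]  after-turn axes [-0.3  0.2  3.7]
turn deg [-0.21 -0.09  0.12]
[-0.39299995  6.99359193 -0.53265121]
```

>>> arm_command(
  deltas=[
    [0.5, 0, 0, -0.001, 0, 0, 0],
    [0.5, 0, 0, 0, 0, 0, 0],
  ],
)

```text
t: 12.48
ee_pos: [0.5865, 0.1901, 0.0271]
tool_rot: [0.001, -0.69, 0.723, -0.002]
ft_force: [0.5, 0.7, -3.6]
opening: 0.745
```

```bash
python3 go.py .5863 .1905 .022 -182.8
python3 - <<'E'
from bench import r
from h import *
d=r.get_image("side");np.savez(f"/tmp/side8.npz",**d)
P=cloud(d);px=d["pixels"].astype(int).mean(-1)
m=np.zeros(px.shape,bool);m[230:242,303:316]=True;m&=(px>150);m&=(P[...,0]>.56)&(P[...,0]<.63)
q=P[m];print(m.sum(),np.mean(q,0))
d=r.get_image("top");np.savez(f"/tmp/top8.npz",**d);crop(d,"pics/t8.png",240,190,310,245,10)
E
```

```text
t 12.47 pos [0.5865 0.1901 0.0271] open 0.745 F [ 0.5  0.7 -3.6]
tool now->shift(now axes) mm [-0.3  0.2  5.1]  after-turn axes [-0.3  0.2  5.1]
turn deg [-0.24 -0.06  0.11]
28 [0.60815023 0.21717945 0.01907683]
```

View pics/t8.png

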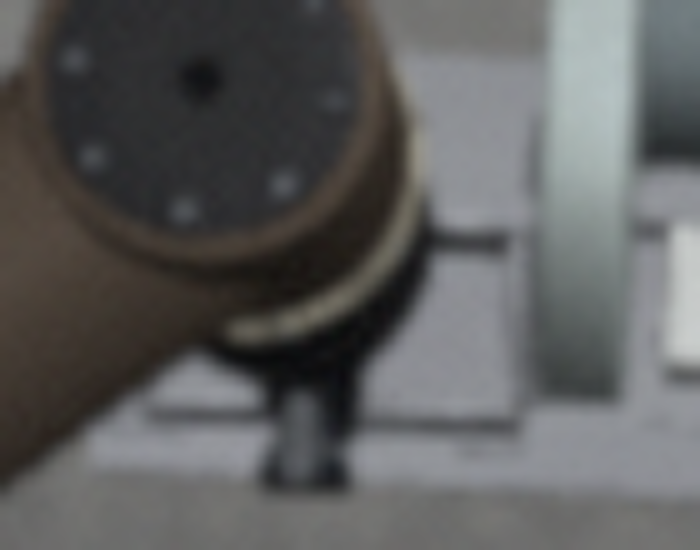

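>>> arm_command(
  deltas=[
    [0.5, 0, 0, 0.002, 0, 0, 0],
    [0.5, 0, 0, 0.001, 0, 0, 0],
    [0.76, 0, 0, 0, 0, 0, 0],
    [0.78, 0, 0, 0, 0, 0, 0],
    [0.8, 0, 0, 0, 0, 0, 0],
    [0.85, 0, 0, 0, 0, 0, 0],
  ],
)

```text
t: 13.32
ee_pos: [0.587, 0.19, 0.025]
tool_rot: [0.0, -0.691, 0.723, -0.002]
ft_force: [0.3, 0.7, -0.1]
opening: 0.847
```

```bash
python3 go.py .5863 .1905 .022 -182.8
python3 - <<'E'
from bench import r
from h import *
d=r.get_image("side");np.savez(f"/tmp/side9.npz",**d)
P=cloud(d);px=d["pixels"].astype(int).mean(-1)
m=np.zeros(px.shape,bool);m[230:242,303:316]=True;m&=(px>150);m&=(P[...,0]>.56)&(P[...,0]<.63)
q=P[m];print(m.sum(),np.mean(q,0))
a=[load(f"/tmp/side{k}.npz")["pixels"][210:260,285:330] for k in(8,9)]
im=np.hstack(a).astype(float);im=np.clip((im-20)*1.3,0,255).astype(np.uint8)
cv2.imwrite("pics/s9.png",cv2.resize(im,None,fx=8,fy=8,interpolation=cv2.INTER_LANCZOS4))
E
```

```text
t 13.32 pos [0.587 0.19  0.025] open 0.847 F [ 0.3  0.7 -0.1]
tool now->shift(now axes) mm [-0.5  0.7  3. ]  after-turn axes [-0.5  0.7  3. ]
turn deg [-0.2  -0.18  0.18]
27 [0.6087167  0.21714489 0.0177574 ]
```

View pics/s9.png

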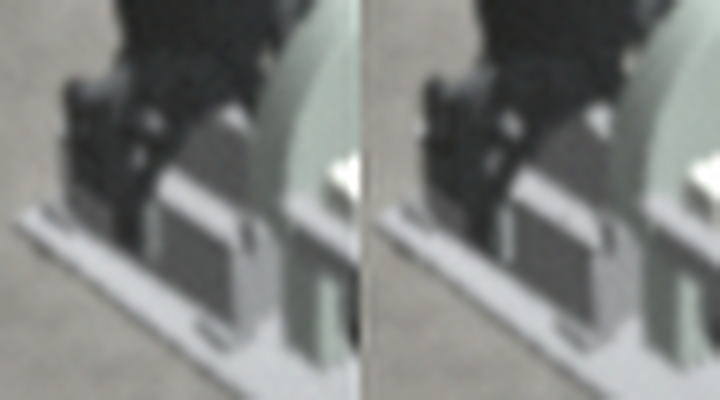

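>>> arm_command(
  deltas=[
    [1, 0, 0, 0, 0, 0, 0],
    [1, 0, 0, 0, 0, 0, 0],
    [1, 0, 0, -0.005, 0, 0, 0],
    [1, 0, 0, -0.02, 0, 0, 0],
    [1, 0, 0, -0.04, 0, 0, 0],
    [1, 0, 0, -0.05, 0, 0, 0],
    [1, 0, 0, -0.05, 0, 0, 0],
    [1, 0, 0, -0.05, 0, 0, 0],
    [1, 0, 0, 0, 0, 0, 0],
  ],
)

```text
t: 14.5
ee_pos: [0.5862, 0.1903, 0.2489]
tool_rot: [0.0, -0.691, 0.723, -0.003]
ft_force: [-0.4, -0.2, -1.0]
opening: 1.002
```

```bash
python3 go.py .415 -.218 .24 -107
```

```text
t 14.5 pos [0.5862 0.1903 0.2489] open 1.002 F [-0.4 -0.2 -1. ]
tool now->shift(now axes) mm [415.6 152.4   9.8]  after-turn axes [-44.3 440.5   8.9]
turn deg [-6.000e-02 -3.300e-01 -7.561e+01]
```

>>> arm_command(
  deltas=[
    [1, 0.01, 0.04, 0, 0, 0, 0],
    [1, 0.04, 0.03, 0, 0, 0, 0],
    [1, 0.045, 0.02, 0, 0, 0, 0],
    [1, 0.045, 0.015, 0, 0, 0, 0],
    [1, 0.045, 0.01, 0, 0, 0, 0],
    [1, 0.045, 0.01, 0, 0, 0, 0],
    [1, 0.045, 0.01, 0, 0, 0, 0],
    [1, 0.045, 0.005, 0, 0, 0, 0],
    [1, 0.045, 0, 0, 0, 0, 0],
    [1, 0.03, 0, 0, 0, 0, 0],
    [1, 0, 0, 0, 0, 0, 0],
    [1, 0, 0, 0, 0, 0, -10],
    [1, 0, 0, 0, 0, 0, -10],
    [1, 0, 0, 0, 0, 0, -10],
    [1, 0, 0, 0, 0, 0, -10],
    [1, 0, 0, 0, 0, 0, -10],
    [1, 0, 0, 0, 0, 0, -10],
    [1, 0, 0, 0, 0, 0, -10],
    [1, 0, 0, 0, 0, 0, 0],
  ],
)

```text
t: 16.88
ee_pos: [0.4173, -0.2045, 0.2457]
tool_rot: [-0.0, 0.984, -0.176, 0.001]
ft_force: [-0.8, 0.2, 0.4]
opening: 0.996
```

```bash
python3 go.py .415 -.218 .14 -107;  python3 - <<'E'
from bench import r
from h import *
for n in("side","top"):
    d=r.get_image(n);np.savez(f"/tmp/{n}10.npz",**d)
    if n=="side": crop(d,"pics/s10.png",280,200,360,260,9)
    else: crop(d,"pics/t10.png",240,180,330,250,8)
crop(d,"pics/t10b.png",340,230,440,310,6)
P=cloud(load("/tmp/side10.npz"))
E
```

```text
t 16.88 pos [ 0.4173 -0.2045  0.2457] open 0.996 F [-0.8  0.2  0.4]
tool now->shift(now axes) mm [  2.3  13.5 105.7]  after-turn axes [  1.7  13.6 105.7]
turn deg [-0.03 -0.12 -3.26]
```

View pics/s10.png

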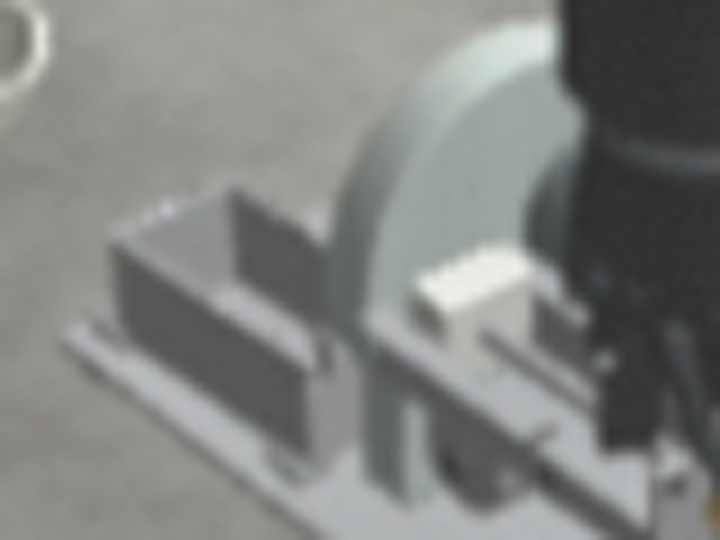

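View pics/t10.png

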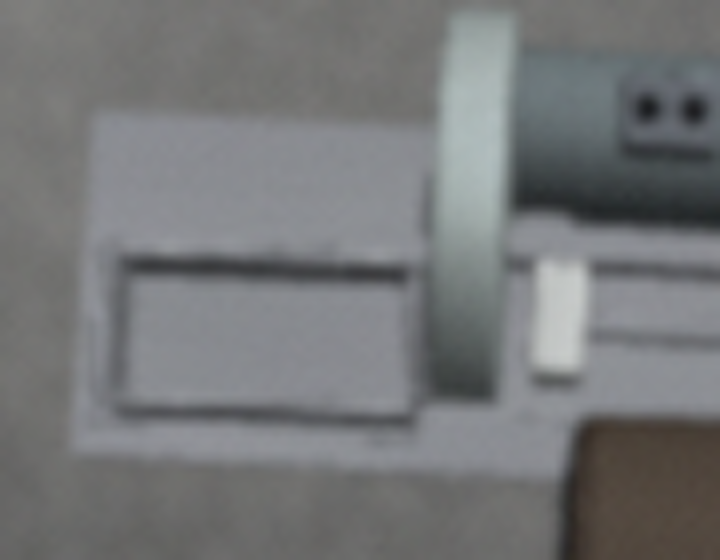

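Run:
```python
from h import *
p0=(.5870,.192,np.radians(-2.8))
for n,off in(("top",.0024),("side",.001)):
    d=load(f"/tmp/{n}10.npz");P=cloud(d);px=d["pixels"].astype(int).mean(-1)
    if n=="top": reg=(P[...,0]>.565)&(P[...,0]<.60)&(P[...,1]>.14)&(P[...,1]<.24)&(P[...,2]<.05)
    else: reg=(P[...,0]>.57)&(P[...,0]<.61)&(P[...,1]>.15)&(P[...,1]<.245)&(P[...,2]<.045)&(px>150)
    q=P[reg];A=np.c_[q[:,:2]-[.587,.192],np.ones(len(q))]
    print(n,len(q),"floor plane",np.linalg.lstsq(A,q[:,2],rcond=None)[0])
    base=(P[...,0]>.63)&(P[...,0]<.67)&(P[...,1]>.14)&(P[...,1]<.25)&(P[...,2]<.03);print("base z",np.nanmean(P[base][:,2]))
    img=cv2.resize(d["pixels"],None,fx=12,fy=12,interpolation=cv2.INTER_CUBIC)
    R=rect(-.032,.032,-.065,.065,.066)
    if n=="side":R+=[((-.032,-.065,.014),(-.032,.065,.014))]
    draw(d,R,p0,(0,0,255),off,img,12);o=[12*k for k in((248,205,298,240) if n=="top" else(285,215,325,260))]
    cv2.imwrite(f"pics/p10{n}.png",img[o[1]:o[3],o[0]:o[2]])
```

```text
top 291 floor plane [ 0.00272005 -0.04795142  0.02153744]
base z 0.014525274438674681
side 17 floor plane [-0.32480031  0.00224777  0.0243391 ]
base z nan<stdin>:9: RuntimeWarning: Mean of empty slice
```

View pics/p10top.png

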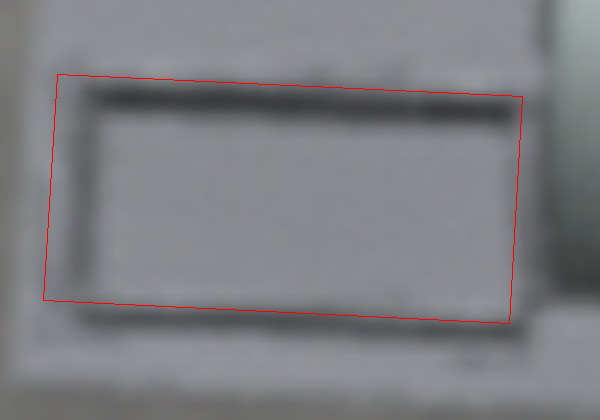

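View pics/p10side.png

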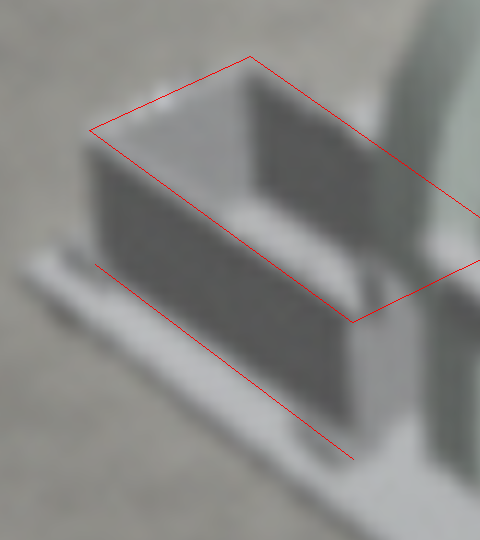

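View pics/t10b.png

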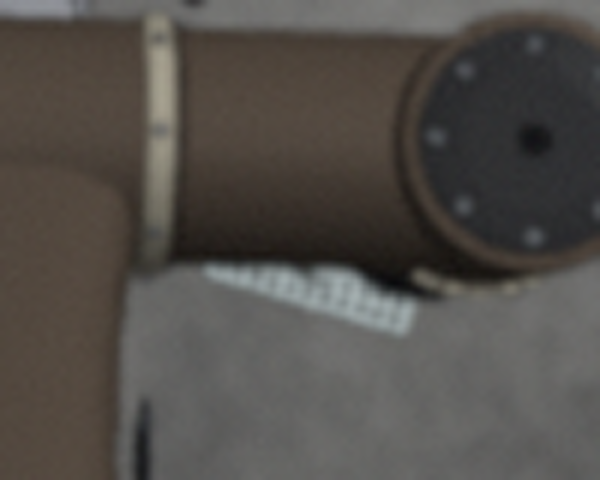

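Run:
```python
from h import *
d=load("/tmp/top10.npz");d0=load("/tmp/top0.npz")
g=d["pixels"].astype(float).mean(-1);g0=d0["pixels"].astype(float).mean(-1)
p=(.5813,.0822,np.radians(-2.8));c,s=np.cos(p[2]),np.sin(p[2])
for xx in(-.015,0,.015):
  print("x",xx)
  for ys in(np.arange(.19,.158,-.002),np.arange(.062,.036,-.002)):
    row=[];r0=[]
    for y in ys:
        u=proj(d,[xx*c-y*s+p[0],xx*s+y*c+p[1],.066+.0024])
        row.append(map_coordinates(g,[[u[1]],[u[0]]],order=1)[0]);r0.append(map_coordinates(g0,[[u[1]],[u[0]]],order=1)[0])
    print([f"{1000*y:.0f}:{a:.0f}/{b:.0f}" for y,a,b in zip(ys,row,r0)])
im=np.vstack([x["pixels"][203:243,246:300] for x in(d0,d)]).astype(float);im=np.clip((im-60)*1.8,0,255).astype(np.uint8)
cv2.imwrite("pics/cmp10.png",cv2.resize(im,None,fx=7,fy=7,interpolation=cv2.INTER_LANCZOS4))
```

```text
x -0.015
['190:115/111', '188:116/112', '186:119/114', '184:126/121', '182:132/128', '180:136/135', '178:134/138', '176:131/140', '174:134/140', '172:131/140', '170:122/141', '168:112/141', '166:103/142', '164:107/142', '162:114/142', '160:126/142']
['62:140/140', '60:141/140', '58:141/140', '56:141/140', '54:141/140', '52:141/139', '50:140/139', '48:137/136', '46:132/130', '44:122/119', '42:111/106', '40:101/97', '38:92/88']
x 0
['190:111/106', '188:113/106', '186:116/110', '184:120/116', '182:127/124', '180:131/132', '178:131/137', '176:134/139', '174:138/138', '172:132/138', '170:123/139', '168:111/139', '166:105/139', '164:103/138', '162:115/139', '160:127/139']
['62:140/140', '60:140/139', '58:141/139', '56:141/139', '54:141/139', '52:141/139', '50:140/139', '48:132/137', '46:123/132', '44:115/118', '42:108/105', '40:100/92', '38:90/84']
x 0.015
['190:111/107', '188:112/108', '186:117/111', '184:124/118', '182:134/128', '180:140/133', '178:143/135', '176:139/131', '174:133/130', '172:125/133', '170:116/137', '168:107/140', '166:104/141', '164:106/141', '162:117/141', '160:126/140']
['62:141/140', '60:141/140', '58:141/139', '56:141/139', '54:141/139', '52:139/139', '50:136/139', '48:130/136', '46:126/128', '44:123/117', '42:115/105', '40:106/95', '38:96/89']
```

View pics/cmp10.png

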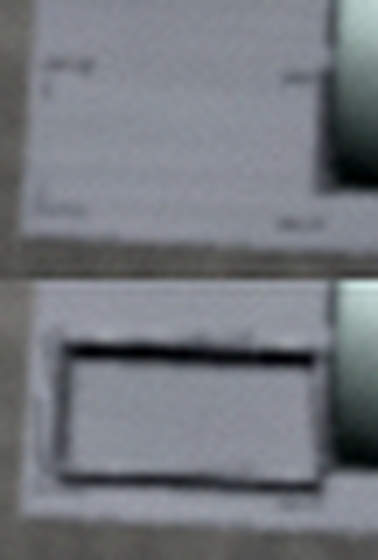

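Run:
```python
from h import *
def pl(P,x0,x1,y0,y1,z0,z1,c,t):
    m=(P[...,0]>x0)&(P[...,0]<x1)&(P[...,1]>y0)&(P[...,1]<y1)&(P[...,2]>z0)&(P[...,2]<z1);q=P[m]
    A=np.c_[q[:,:2]-c,np.ones(len(q))];s=np.linalg.lstsq(A,q[:,2],rcond=None)[0];e=np.std(q[:,2]-A@s);print(t,len(q),np.round(s,4),"sd",round(e,4))
P0=cloud(load("/tmp/top0.npz"));P=cloud(load("/tmp/top10.npz"))
c=[.587,.192]
pl(P0,.56,.61,.13,.25,-.02,.05,c,"base0 seat")
pl(P,.56,.61,.13,.245,-.02,.06,c,"tray floor")
pl(P,.567,.602,.14,.24,-.02,.06,c,"tray floor in")
pl(P,.63,.67,.13,.25,-.02,.05,c,"base beside")
pl(P,.3,.5,.12,.3,-.02,.03,[.4,.2],"counter")
pl(P0,.42,.455,.225,.31,-.02,.03,[.437,.267],"tray floor orig")
Q=cloud(load("/tmp/side0.npz"));Q1=cloud(load("/tmp/side10.npz"))
pl(Q,.56,.61,.15,.25,-.02,.05,c,"side base0");
# near wall and +y inner wall rim: z extents
d=load("/tmp/side10.npz");m=(abs(Q1[...,0]-.555)<.006)&(Q1[...,1]>.13)&(Q1[...,1]<.26)&(Q1[...,2]>.022)&(d["pixels"].mean(-1)<110)
for a in np.arange(.13,.26,.02):
    k=m&(Q1[...,1]>a)&(Q1[...,1]<a+.02);print(round(a,2),k.sum(),np.round(np.percentile(Q1[k][:,2],[5,95]),4) if k.sum()>5 else "")
```

```text
base0 seat 506 [0.0113 0.0003 0.0149] sd 0.0049
tray floor 435 [-0.0012 -0.0512  0.0215] sd 0.0045
tray floor in 292 [ 0.057  -0.0495  0.0216] sd 0.0045
base beside 385 [-0.0329  0.0026  0.0166] sd 0.0047
counter 3032 [-0.001   0.0064  0.0003] sd 0.005
tray floor orig 260 [-0.0482  0.0035  0.0034] sd 0.0047
side base0 202 [-0.0224 -0.0016  0.0127] sd 0.0029
0.13 25 [0.0291 0.066 ]
0.15 28 [0.0255 0.0663]
0.17 27 [0.0276 0.0633]
0.19 31 [0.0263 0.0627]
0.21 26 [0.0256 0.0595]
0.23 29 [0.0257 0.0576]
0.25 5
```

```bash
python3 go.py .5867 .1915 .20 -182.8
```

```text
t 16.98 pos [ 0.4173 -0.2047  0.2458] open 1.0 F [-0.9 -0.9 -0.3]
tool now->shift(now axes) mm [  20.3 -430.4   46.1]  after-turn axes [-404.  -149.8   45.8]
turn deg [-0.1  -0.08 72.37]
```

>>> arm_command(
  deltas=[
    [1, 0, 0, 0, 0, 0, 10.3],
    [1, 0, 0, 0, 0, 0, 10.3],
    [1, 0, 0, 0, 0, 0, 10.3],
    [1, 0, 0, 0, 0, 0, 10.3],
    [1, 0, 0, 0, 0, 0, 10.3],
    [1, 0, 0, 0, 0, 0, 10.3],
    [1, 0, 0, 0, 0, 0, 10.3],
    [1, -0.03, 0, 0, 0, 0, 0],
    [1, -0.05, 0, 0, 0, 0, 0],
    [1, -0.05, -0.005, 0, 0, 0, 0],
    [1, -0.05, -0.01, 0, 0, 0, 0],
    [1, -0.05, -0.02, 0, 0, 0, 0],
    [1, -0.05, -0.025, 0, 0, 0, 0],
    [1, -0.05, -0.03, 0, 0, 0, 0],
    [1, -0.045, -0.035, 0, 0, 0, 0],
    [1, -0.03, -0.025, 0, 0, 0, 0],
    [1, 0, 0, 0, 0, 0, 0],
  ],
)

```text
t: 19.1
ee_pos: [0.6181, 0.1945, 0.2457]
tool_rot: [0.002, -0.656, 0.755, -0.001]
ft_force: [-1.5, 0.0, 0.6]
opening: 1.001
```

```bash
python3 go.py .5867 .1915 .1 -182.8
```

```text
t 19.1 pos [0.6181 0.1945 0.2457] open 1.001 F [-1.5  0.   0.6]
tool now->shift(now axes) mm [  7.5  31.2 145.6]  after-turn axes [  4.5  31.2 145.7]
turn deg [-0.2   0.06 -5.22]
```

>>> arm_command(
  deltas=[
    [1, 0.004, 0.016, 0, 0, 0, -5.2],
    [1, 0.001, 0.016, 0, 0, 0, 0],
    [1, 0, 0, 0.025, 0, 0, 0],
    [1, 0, 0, 0.025, 0, 0, 0],
    [1, 0, 0, 0.025, 0, 0, 0],
    [1, 0, 0, 0.025, 0, 0, 0],
    [1, 0, 0, 0.02, 0, 0, 0],
    [1, 0, 0, 0, 0, 0, 0],
  ],
)

```text
t: 20.1
ee_pos: [0.58, 0.1908, 0.1253]
tool_rot: [0.003, -0.68, 0.734, -0.001]
ft_force: [0.2, 0.1, -0.2]
opening: 1.001
```

```bash
python3 go.py .5867 .1905 .028 -182.8
```

```text
t 20.1 pos [0.58   0.1908 0.1253] open 1.001 F [ 0.2  0.1 -0.2]
tool now->shift(now axes) mm [ 0.1 -6.1 97.4]  after-turn axes [-0.  -6.7 97.3]
turn deg [-0.34  0.19 -1.57]
```

>>> arm_command(
  deltas=[
    [1, 0, -0.006, 0.005, -0.3, 0.2, -1.5],
    [1, 0, 0, 0.015, 0, 0, 0],
    [1, 0, 0, 0.018, 0, 0, 0],
    [1, 0, 0, 0.015, 0, 0, 0],
    [1, 0, 0, 0, 0, 0, 0],
  ],
)

```text
t: 20.72
ee_pos: [0.5875, 0.1908, 0.0723]
tool_rot: [0.002, -0.689, 0.725, -0.001]
ft_force: [-0.4, -0.6, 0.3]
opening: 0.998
```

```bash
python3 go.py .5867 .1905 .028 -182.8
```

```text
t 20.73 pos [0.5875 0.1908 0.0723] open 0.998 F [-0.4 -0.6  0.3]
tool now->shift(now axes) mm [ 0.4  1.  44.3]  after-turn axes [ 0.3  0.8 44.3]
turn deg [-0.24  0.13 -0.16]
```

>>> arm_command(
  deltas=[
    [1, 0, 0.001, 0.01, -0.2, 0.1, 0],
    [1, 0, 0, 0.012, 0, 0, 0],
    [1, 0, 0, 0.012, 0, 0, 0],
    [1, 0, 0, 0.009, 0, 0, 0],
    [1, 0, 0, 0, 0, 0, 0],
  ],
)

```text
t: 21.35
ee_pos: [0.5869, 0.1912, 0.0268]
tool_rot: [0.001, -0.689, 0.725, -0.0]
ft_force: [0.5, -0.8, 0.6]
opening: 0.997
```

```bash
python3 go.py .5867 .1905 .028 -182.8
```

```text
t 21.35 pos [0.5869 0.1912 0.0268] open 0.997 F [ 0.5 -0.8  0.6]
tool now->shift(now axes) mm [ 0.7  0.2 -1.2]  after-turn axes [ 0.7  0.2 -1.2]
turn deg [-0.06  0.04 -0.16]
```

Grip, lift about 8 mm and shift +y (tool −x) by 4.5 mm.

>>> arm_command(
  deltas=[
    [0.8, 0, 0, 0, 0, 0, 0],
    [0.5, 0, 0, 0, 0, 0, 0],
    [0.5, 0, 0, 0, 0, 0, 0],
    [0.5, 0, 0, 0, 0, 0, 0],
    [0.5, 0, 0, -0.004, 0, 0, 0],
    [0.5, 0, 0, -0.004, 0, 0, 0],
    [0.5, 0, 0, -0.003, 0, 0, 0],
    [0.5, 0, 0, 0, 0, 0, 0],
  ],
)

```text
t: 22.35
ee_pos: [0.5869, 0.1919, 0.0388]
tool_rot: [0.001, -0.689, 0.725, 0.0]
ft_force: [-0.5, 0.5, -3.5]
opening: 0.745
```

```bash
python3 go.py .5867 .1955 .037 -182.8
```

```text
t 22.35 pos [0.5869 0.1919 0.0388] open 0.745 F [-0.5  0.5 -3.5]
tool now->shift(now axes) mm [-3.5  0.4  1.8]  after-turn axes [-3.6  0.3  1.8]
turn deg [-0.08  0.12 -0.18]
```

>>> arm_command(
  deltas=[
    [0.5, -0.003, 0, 0, 0, -1.4, 0],
    [0.5, -0.002, 0, 0, 0, -1.4, 0],
    [0.5, 0, 0, 0, 0, 0, 0],
    [0.5, 0, 0, 0, 0, 0, 0],
  ],
)

```text
t: 22.85
ee_pos: [0.5868, 0.1962, 0.0387]
tool_rot: [0.02, -0.688, 0.725, 0.018]
ft_force: [-0.7, -0.5, -3.1]
opening: 0.743
```

```bash
python3 go.py .5867 .1957 .031 -182.8
python3 - <<'E'
from bench import r
from h import *
d=r.get_image("side");np.savez(f"/tmp/side11.npz",**d)
crop(d,"pics/s11.png",280,205,340,260,10)
E
```

```text
t 22.85 pos [0.5868 0.1962 0.0387] open 0.743 F [-0.7 -0.5 -3.1]
tool now->shift(now axes) mm [1.  0.  7.7]  after-turn axes [0.5 0.  7.7]
turn deg [-0.04  3.07 -0.21]
```

View pics/s11.png

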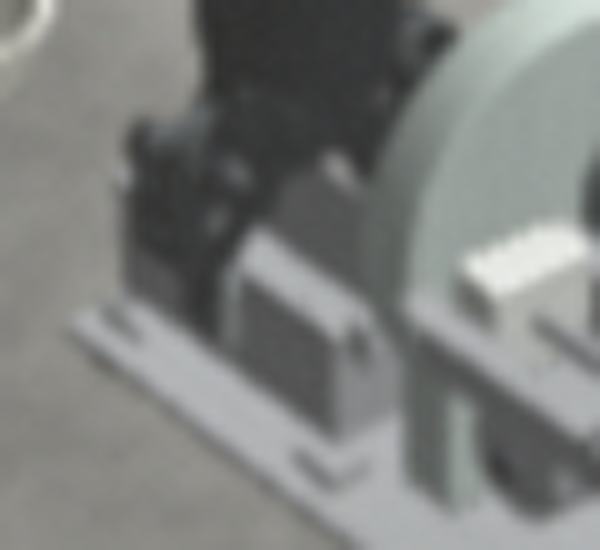

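>>> arm_command(
  deltas=[
    [0.5, 0.0005, 0, 0.004, 0, 0, 0],
    [0.5, 0, 0, 0.004, 0, 0, 0],
    [0.5, 0, 0, 0.004, 0, 0, 0],
    [0.5, 0, 0, 0, 0, 0, 0],
  ],
)

```text
t: 23.4
ee_pos: [0.5863, 0.1964, 0.0253]
tool_rot: [0.019, -0.688, 0.725, 0.018]
ft_force: [-1.0, 0.1, -3.0]
opening: 0.747
```

```bash
python3 go.py .5867 .1957 .0232 -182.8
```

```text
t 23.4 pos [0.5863 0.1964 0.0253] open 0.747 F [-1.   0.1 -3. ]
tool now->shift(now axes) mm [ 0.8 -0.4  2. ]  after-turn axes [ 0.7 -0.4  2.1]
turn deg [ 0.01  3.02 -0.19]
```

Already lower than the earlier jam height, with no contact. Continue.

>>> arm_command(
  deltas=[
    [0.5, 0.0005, 0, 0.002, 0, 0, 0],
    [0.5, 0, 0, 0.002, 0, 0, 0],
    [0.5, 0, 0, 0.001, 0, 0, 0],
  ],
)

```text
t: 23.78
ee_pos: [0.5866, 0.196, 0.0232]
tool_rot: [0.02, -0.689, 0.725, 0.018]
ft_force: [-1.8, -0.6, 2.0]
opening: 0.744
```

```bash
python3 go.py .5867 .1957 .0232 -182.8
```

```text
t 23.77 pos [0.5866 0.196  0.0232] open 0.744 F [-1.8 -0.6  2. ]
tool now->shift(now axes) mm [ 0.3 -0.1  0. ]  after-turn axes [ 0.3 -0.1  0. ]
turn deg [-0.06  3.03 -0.12]
```

>>> arm_command(
  deltas=[
    [0.75, 0, 0, 0, 0, 0, 0],
    [0.76, 0, 0, 0, 0, 0, 0],
    [0.78, 0, 0, 0, 0, 0, 0],
    [0.8, 0, 0, 0, 0, 0, 0],
    [0.9, 0, 0, 0, 0, 0, 0],
    [1, 0, 0, 0, 0, 0, 0],
    [1, 0, 0, 0, 0, 0, 0],
    [1, 0, 0, -0.005, 0, 0, 0],
    [1, 0, 0, -0.02, 0, 1.5, 0],
    [1, 0, 0, -0.04, 0, 1.5, 0],
    [1, 0, 0, -0.05, 0, 0, 0],
    [1, 0, 0, -0.05, 0, 0, 0],
    [1, 0, 0, -0.05, 0, 0, 0],
    [1, 0, 0, 0, 0, 0, 0],
  ],
)

```text
t: 25.52
ee_pos: [0.587, 0.1934, 0.2477]
tool_rot: [0.001, -0.689, 0.725, -0.002]
ft_force: [-0.6, -0.4, -0.3]
opening: 1.004
```

```bash
python3 go.py .415 -.218 .24 -107
```

```text
t 25.52 pos [0.587  0.1934 0.2477] open 1.004 F [-0.6 -0.4 -0.3]
tool now->shift(now axes) mm [419.7 150.9   7.4]  after-turn axes [-44.2 443.8   7.7]
turn deg [ -0.17  -0.2  -75.92]
```

>>> arm_command(
  deltas=[
    [1, 0.01, 0.04, 0, 0, 0, 0],
    [1, 0.04, 0.03, 0, 0, 0, 0],
    [1, 0.045, 0.02, 0, 0, 0, 0],
    [1, 0.045, 0.015, 0, 0, 0, 0],
    [1, 0.045, 0.01, 0, 0, 0, 0],
    [1, 0.045, 0.01, 0, 0, 0, 0],
    [1, 0.045, 0.01, 0, 0, 0, 0],
    [1, 0.045, 0.005, 0, 0, 0, 0],
    [1, 0.045, 0, 0, 0, 0, 0],
    [1, 0.045, 0, 0, 0, 0, 0],
    [1, 0, 0, 0, 0, 0, 0],
    [1, 0, 0, 0, 0, 0, -10.3],
    [1, 0, 0, 0, 0, 0, -10.3],
    [1, 0, 0, 0, 0, 0, -10.3],
    [1, 0, 0, 0, 0, 0, -10.3],
    [1, 0, 0, 0, 0, 0, -10.3],
    [1, 0, 0, 0, 0, 0, -10.3],
    [1, 0, 0, 0, 0, 0, -10.3],
    [1, 0, 0, 0, 0, 0, 0],
  ],
)

```text
t: 27.9
ee_pos: [0.4148, -0.2167, 0.2429]
tool_rot: [-0.001, 0.987, -0.161, 0.0]
ft_force: [0.9, -0.9, 0.3]
opening: 0.998
```

```bash
cat > chk.py <<'E'
from h import *
def pl(P,x0,x1,y0,y1,z0,z1,c,t):
    m=(P[...,0]>x0)&(P[...,0]<x1)&(P[...,1]>y0)&(P[...,1]<y1)&(P[...,2]>z0)&(P[...,2]<z1);q=P[m]
    A=np.c_[q[:,:2]-c,np.ones(len(q))];s=np.linalg.lstsq(A,q[:,2],rcond=None)[0];print(t,len(q),np.round(s,4))
E
python3 go.py .415 -.218 .14 -107;  python3 - <<'E'
from bench import r
from chk import *
for n in("side","top"):
    d=r.get_image(n);np.savez(f"/tmp/{n}12.npz",**d)
    if n=="side": crop(d,"pics/s12.png",280,200,360,260,9)
    else: crop(d,"pics/t12.png",240,180,330,250,8)
P=cloud(d);c=[.587,.192];pl(P,.56,.61,.13,.245,-.02,.06,c,"tray floor");pl(P,.63,.67,.13,.25,-.02,.05,c,"base beside")
E
```

```text
t 27.9 pos [ 0.4148 -0.2167  0.2429] open 0.998 F [ 0.9 -0.9  0.3]
tool now->shift(now axes) mm [  0.6   1.4 102.9]  after-turn axes [  0.6   1.2 102.9]
turn deg [-0.14 -0.03 -1.48]
tray floor 428 [ 0.0285 -0.0044  0.0176]
base beside 390 [0.0088 0.0057 0.0139]
```

View pics/s12.png

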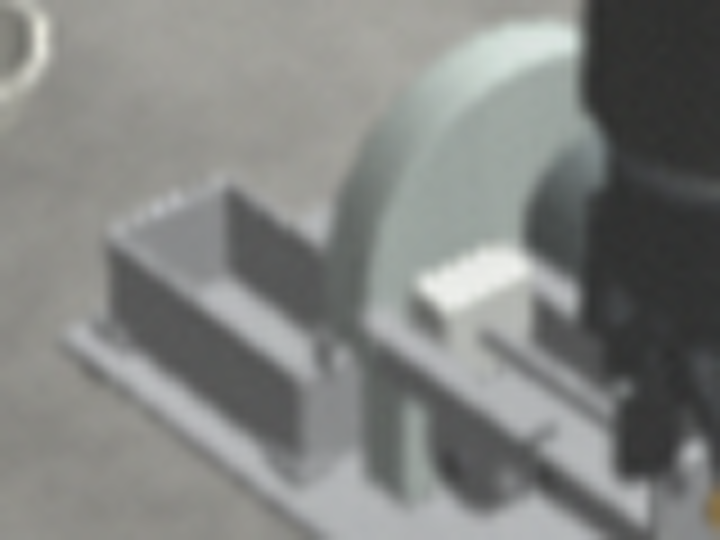

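View pics/t12.png

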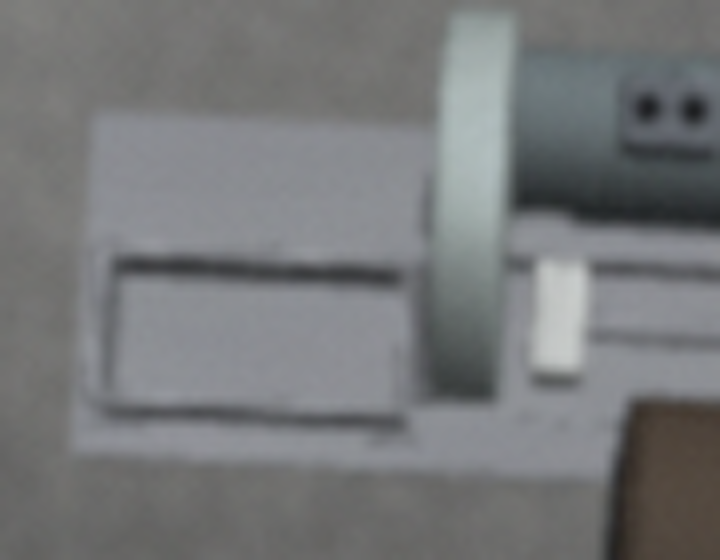

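>>> arm_command(
  deltas=[
    [0.7, 0.001, 0.001, 0.025, 0, 0, -1.5],
    [0.6, 0, 0, 0.03, 0, 0, 0],
    [0.6, 0, 0, 0.03, 0, 0, 0],
    [0.6, 0, 0, 0.03, 0, 0, 0],
    [0.6, 0, 0, 0.03, 0, 0, 0],
    [0.6, 0, 0, 0.02, 0, 0, 0],
    [0.6, 0, 0, 0, 0, 0, 0],
  ],
)

```text
t: 28.88
ee_pos: [0.4169, -0.217, 0.0742]
tool_rot: [-0.001, 0.987, -0.161, 0.002]
ft_force: [0.5, 0.3, -1.4]
opening: 0.598
```

```bash
python3 go.py .4145 -.218 .021 -107;  python3 - <<'E'
from bench import r
from h import *
d=r.get_image("side");np.savez("/tmp/side13.npz",**d);crop(d,"pics/s13.png",320,270,400,340,9)
E
```

```text
t 28.88 pos [ 0.4169 -0.217   0.0742] open 0.598 F [ 0.5  0.3 -1.4]
tool now->shift(now axes) mm [-2.1  1.9 53.2]  after-turn axes [-2.   1.7 53.2]
turn deg [-0.16 -0.21 -1.55]
```

View pics/s13.png

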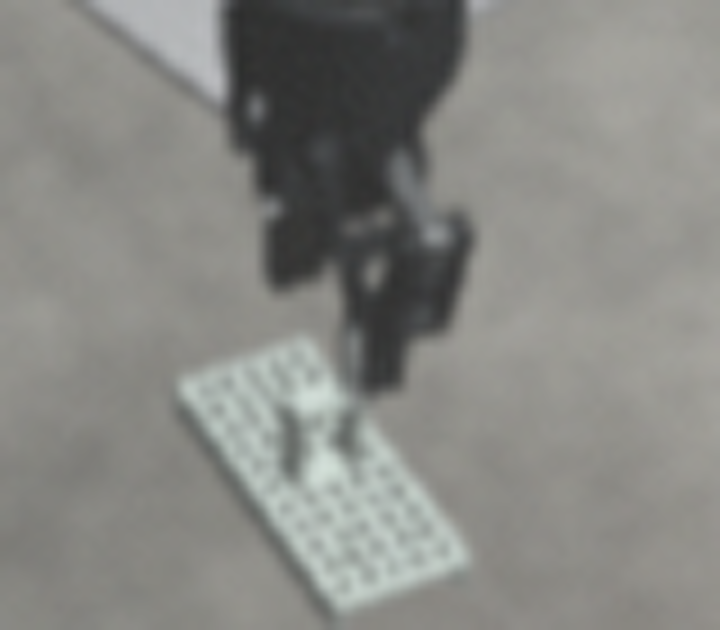

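Run:
```python
from h import *
d=load("/tmp/side13.npz");k=9
img=cv2.resize(d["pixels"],None,fx=k,fy=k,interpolation=cv2.INTER_CUBIC)
p=(.4145,-.218,np.radians(-17))
draw(d,rect(-.013,.013,-.006,.006,.05)+rect(-.026,.026,-.059,.059,.014),p,(0,0,255),.001,img,k)
a=np.radians(-105.4)
for s in(-1,1):
    for o in(.0255,.035):
        u=(proj(d,np.array([.4169,-.217,.0742+.008])+s*o*np.array([np.cos(a),np.sin(a),0]))+.5)*k
        cv2.circle(img,tuple(int(t) for t in u),3,(0,255,0),-1)
cv2.imwrite("pics/s13b.png",img[270*k:340*k,320*k:400*k])
```

```text
(no output)
```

View pics/s13b.png

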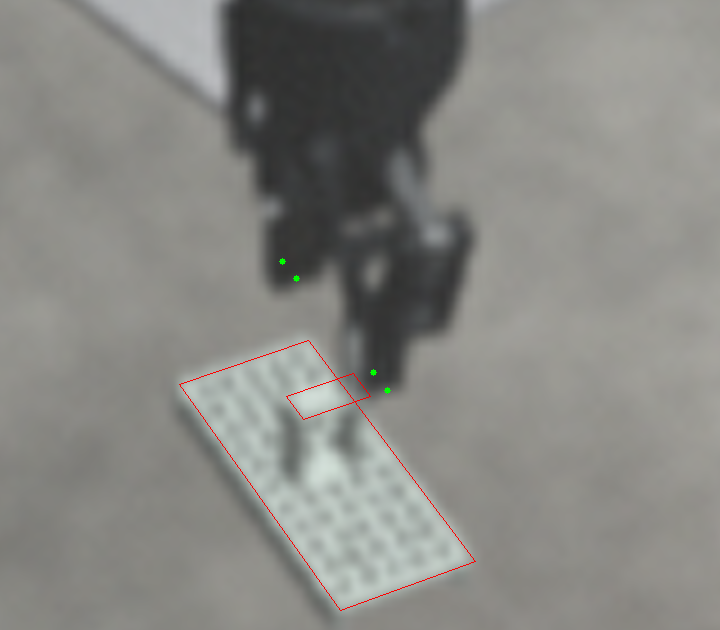

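>>> arm_command(
  deltas=[
    [0.6, -0.002, 0.002, 0.01, 0, 0, -1.5],
    [0.6, 0, 0, 0.015, 0, 0, 0],
    [0.6, 0, 0, 0.015, 0, 0, 0],
    [0.6, 0, 0, 0.01, 0, 0, 0],
    [0.6, 0, 0, 0, 0, 0, 0],
  ],
)

```text
t: 29.55
ee_pos: [0.4179, -0.2188, 0.0263]
tool_rot: [-0.001, 0.989, -0.147, 0.007]
ft_force: [0.2, 0.4, 0.1]
opening: 0.6
```

```bash
python3 go.py .4145 -.218 .021 -107
```

```text
t 29.55 pos [ 0.4179 -0.2188  0.0263] open 0.6 F [0.2 0.4 0.1]
tool now->shift(now axes) mm [-3.5  0.3  5.2]  after-turn axes [-3.4  0.2  5.3]
turn deg [-0.24 -0.72  0.09]
```

>>> arm_command(
  deltas=[
    [0.6, -0.0035, 0, 0.003, -0.2, -0.7, 0],
    [0.6, 0, 0, 0.003, 0, 0, 0],
    [0.6, 0, 0, 0, 0, 0, 0],
  ],
)

```text
t: 29.92
ee_pos: [0.4152, -0.2178, 0.0209]
tool_rot: [-0.0, 0.989, -0.147, 0.001]
ft_force: [0.1, 0.3, -0.0]
opening: 0.598
```

```bash
python3 go.py .4145 -.218 .020 -107
```

```text
t 29.93 pos [ 0.4152 -0.2178  0.0209] open 0.598 F [ 0.1  0.3 -0. ]
tool now->shift(now axes) mm [-0.6  0.4  0.9]  after-turn axes [-0.6  0.4  0.9]
turn deg [-0.05 -0.08  0.11]
```

>>> arm_command(
  deltas=[
    [0.4, -0.0005, 0, 0, 0, 0, 0],
    [0.2, 0, 0, 0, 0, 0, 0],
    [0, 0, 0, 0, 0, 0, 0],
    [0, 0, 0, 0, 0, 0, 0],
    [0, 0, 0, 0, 0, 0, 0],
    [0, 0, 0, 0, 0, 0, 0],
  ],
)

```text
t: 30.68
ee_pos: [0.415, -0.2177, 0.0214]
tool_rot: [-0.0, 0.989, -0.147, 0.001]
ft_force: [-0.1, -0.9, -0.7]
opening: 0.132
```

```bash
python3 go.py .4145 -.218 .021 -107
```

```text
t 30.68 pos [ 0.415  -0.2177  0.0214] open 0.132 F [-0.1 -0.9 -0.7]
tool now->shift(now axes) mm [-0.4  0.4  0.4]  after-turn axes [-0.3  0.4  0.4]
turn deg [-0.05 -0.13  0.12]
```

>>> arm_command(
  deltas=[
    [0, 0, 0, -0.01, 0, 0, 0],
    [0, 0, 0, -0.03, 0, 0, 0],
    [0, 0, 0, -0.045, 0, 0, 0],
    [0, 0, 0, -0.045, 0, 0, 0],
    [0, 0, 0, -0.045, 0, 0, 0],
    [0, 0, 0, -0.045, 0, 0, 0],
    [0, 0, 0, 0, 0, 0, -7],
    [0, 0, 0, 0, 0, 0, -7],
    [0, 0, 0, 0, 0, 0, 0],
  ],
)

```text
t: 31.8
ee_pos: [0.4111, -0.2172, 0.253]
tool_rot: [-0.001, 1.0, -0.023, 0.001]
ft_force: [-0.2, 0.7, -1.7]
opening: 0.135
```

```bash
python3 go.py .587 .192 .25 -92.8
python3 - <<'E'
from h import *
d=load("/tmp/top12.npz");k=12
g=d["pixels"].astype(float).mean(-1)
p=(.5813,.0822,np.radians(-2.8));c,s=np.cos(p[2]),np.sin(p[2])
def prof(axis,fix,vals,z):
    row=[]
    for v in vals:
        x,y=(v,fix) if axis=="x" else (fix,v)
        u=proj(d,[x*c-y*s+p[0],x*s+y*c+p[1],z+.0024]);row.append(map_coordinates(g,[[u[1]],[u[0]]],order=1)[0])
    return [f"{1000*v:.0f}:{a:.0f}" for v,a in zip(vals,row)]
for xx in(-.015,0,.015): print("y@",xx,prof("y",xx,np.arange(.184,.158,-.002),.066))
for yy in(.08,.11,.14): print("x@",yy,prof("x",yy,np.arange(-.044,-.022,.002),.066),prof("x",yy,np.arange(.022,.042,.002),.066))
img=cv2.resize(d["pixels"],None,fx=k,fy=k,interpolation=cv2.INTER_CUBIC)
draw(d,rect(-.029,.029,.048,.172,.066)+rect(-.029,.029,.048,.172,.017),p,(0,0,255),.0024,img,k)
cv2.imwrite("pics/p12.png",img[205*k:240*k,248*k:298*k])
E
```

```text
t 31.8 pos [ 0.4111 -0.2172  0.253 ] open 0.135 F [-0.2  0.7 -1.7]
tool now->shift(now axes) mm [ 157.  -416.9    4. ]  after-turn axes [ 155.7 -417.4    3. ]
turn deg [-0.09 -0.13  0.18]
y@ -0.015 ['184:124', '182:129', '180:134', '178:139', '176:142', '174:133', '172:123', '170:112', '168:117', '166:126', '164:136', '162:143', '160:145']
y@ 0 ['184:121', '182:129', '180:135', '178:135', '176:131', '174:125', '172:116', '170:110', '168:113', '166:121', '164:132', '162:138', '160:143']
y@ 0.015 ['184:121', '182:129', '180:130', '178:130', '176:130', '174:126', '172:118', '170:114', '168:111', '166:123', '164:133', '162:140', '160:142']
x@ 0.08 ['-44:143', '-42:137', '-40:119', '-38:102', '-36:89', '-34:102', '-32:124', '-30:137', '-28:145', '-26:145', '-24:145'] ['22:103', '24:81', '26:68', '28:80', '30:100', '32:125', '34:137', '36:146', '38:145', '40:144', '42:144']
x@ 0.11 ['-44:144', '-42:136', '-40:125', '-38:106', '-36:95', '-34:95', '-32:109', '-30:126', '-28:136', '-26:142', '-24:143'] ['22:97', '24:76', '26:76', '28:82', '30:102', '32:118', '34:130', '36:136', '38:140', '40:143', '42:144']
x@ 0.14 ['-44:145', '-42:141', '-40:124', '-38:107', '-36:94', '-34:99', '-32:121', '-30:136', '-28:148', '-26:147', '-24:146'] ['22:100', '24:80', '26:60', '28:73', '30:89', '32:115', '34:131', '36:143', '38:144', '40:144', '42:145']
```

View pics/p12.png

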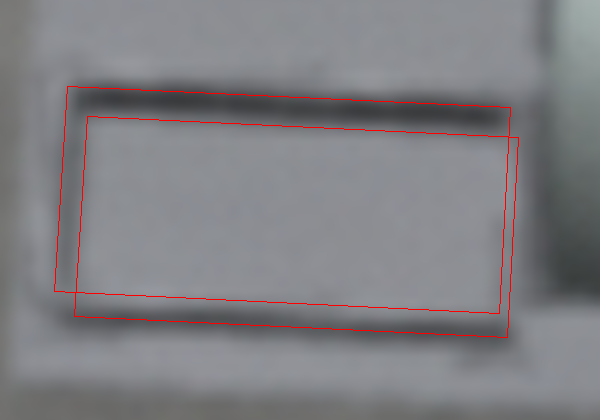

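>>> arm_command(
  deltas=[
    [0, 0, -0.03, 0, 0, 0, 0],
    [0, 0, -0.045, 0, 0, 0, 0],
    [0, 0, -0.045, 0, 0, 0, 0],
    [0, 0.005, -0.045, 0, 0, 0, 0],
    [0, 0.015, -0.045, 0, 0, 0, 0],
    [0, 0.02, -0.045, 0, 0, 0, 0],
    [0, 0.02, -0.045, 0, 0, 0, 0],
    [0, 0.025, -0.045, 0, 0, 0, 0],
    [0, 0.03, -0.04, 0, 0, 0, 0],
    [0, 0.03, -0.03, 0, 0, 0, 0],
    [0, 0, 0, 0, 0, 0, 0],
  ],
)

```text
t: 33.17
ee_pos: [0.5814, 0.1989, 0.2526]
tool_rot: [-0.0, 0.999, -0.042, -0.002]
ft_force: [0.4, -0.3, -1.5]
opening: 0.134
```

```bash
python3 go.py .587 .193 .15 -92.8
```

```text
t 33.17 pos [0.5814 0.1989 0.2526] open 0.134 F [ 0.4 -0.3 -1.5]
tool now->shift(now axes) mm [  6.4   5.4 102.6]  after-turn axes [  5.9   5.7 102.6]
turn deg [-0.   0.2 -2. ]
```

>>> arm_command(
  deltas=[
    [0, 0.005, 0.004, 0.01, 0, 0.2, -2],
    [0, 0, 0, 0.025, 0, 0, 0],
    [0, 0, 0, 0.025, 0, 0, 0],
    [0, 0, 0, 0.025, 0, 0, 0],
    [0, 0, 0, 0.02, 0, 0, 0],
    [0, 0, 0, 0.01, 0, 0, 0],
    [0, 0, 0, 0, 0, 0, 0],
  ],
)

```text
t: 34.05
ee_pos: [0.5824, 0.1914, 0.1339]
tool_rot: [0.001, 0.999, -0.033, -0.002]
ft_force: [0.3, -0.1, -2.1]
opening: 0.133
```

```bash
python3 go.py .587 .193 .12 -92.8
```

```text
t 34.05 pos [0.5824 0.1914 0.1339] open 0.133 F [ 0.3 -0.1 -2.1]
tool now->shift(now axes) mm [ 4.5 -2.  13.9]  after-turn axes [ 4.5 -1.8 13.9]
turn deg [ 0.15  0.26 -0.97]
```

>>> arm_command(
  deltas=[
    [0, 0.0045, -0.002, 0.006, 0.1, 0.2, -1],
    [0, 0, 0, 0.008, 0, 0, 0],
    [0, 0, 0, 0, 0, 0, 0],
  ],
)

```text
t: 34.42
ee_pos: [0.5882, 0.1936, 0.1209]
tool_rot: [-0.0, 1.0, -0.024, 0.001]
ft_force: [-0.8, -0.1, -1.1]
opening: 0.134
```

```bash
python3 go.py .587 .193 .10 -92.8
python3 - <<'E'
from bench import r
from h import *
s=r.read_state();x,y,z=s["ee_pos"]
for n,off in(("side",.001),("top",.0024)):
    d=r.get_image(n);np.savez(f"/tmp/{n}14.npz",**d);k=12
    img=cv2.resize(d["pixels"],None,fx=k,fy=k,interpolation=cv2.INTER_CUBIC)
    draw(d,rect(-.026,.026,-.059,.059,z-.0214+.014)+rect(-.026,.026,-.059,.059,z-.0214),(x,y,np.radians(-2.8)),(0,0,255),off,img,k)
    draw(d,rect(-.029,.029,.049,.173,.066),(.5813,.0822,np.radians(-2.8)),(0,255,0),off,img,k)
    o=[k*t for t in((285,205,335,255) if n=="side" else(245,198,300,243))];cv2.imwrite(f"pics/q14{n}.png",img[o[1]:o[3],o[0]:o[2]])
E
```

```text
t 34.42 pos [0.5882 0.1936 0.1209] open 0.134 F [-0.8 -0.1 -1.1]
tool now->shift(now axes) mm [-1.2  0.7 20.9]  after-turn axes [-1.1  0.7 20.9]
turn deg [-0.04 -0.09  0.07]
```

View pics/q14side.png

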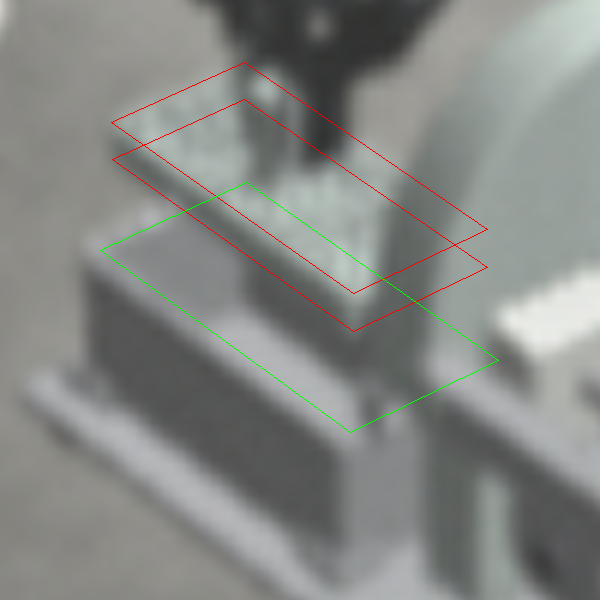

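View pics/q14top.png

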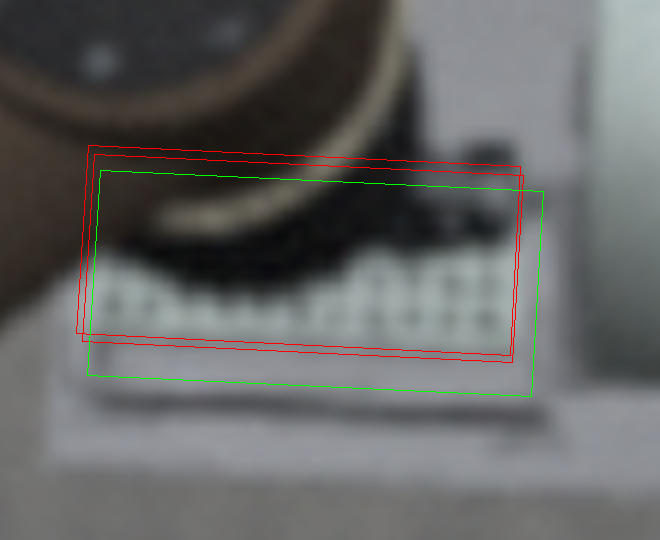

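>>> arm_command(
  deltas=[
    [0, -0.001, 0, 0.008, 0, 0, 0],
    [0, 0, 0, 0.01, 0, 0, 0],
    [0, 0, 0, 0.01, 0, 0, 0],
    [0, 0, 0, 0, 0, 0, 0],
  ],
)

```text
t: 35.02
ee_pos: [0.5874, 0.1938, 0.0915]
tool_rot: [-0.001, 1.0, -0.024, 0.001]
ft_force: [-0.3, 0.2, -1.8]
opening: 0.125
```

```bash
python3 go.py .5872 .1934 .08 -92.8
python3 - <<'E'
from bench import r
from h import *
for n,off in(("side",.001),("top",.0024)):
    d=r.get_image(n);np.savez(f"/tmp/{n}15.npz",**d);k=12
    o=((285,205,335,255) if n=="side" else(245,198,300,243));crop(d,f"pics/q15{n}.png",*o,k)
E
```

```text
t 35.02 pos [0.5874 0.1938 0.0915] open 0.125 F [-0.3  0.2 -1.8]
tool now->shift(now axes) mm [-0.2  0.4 11.5]  after-turn axes [-0.1  0.4 11.5]
turn deg [-0.06 -0.13  0.07]
```

View pics/q15side.png

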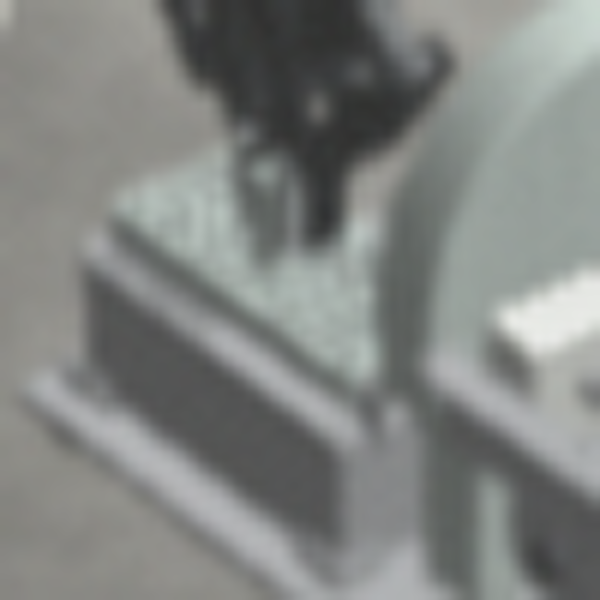

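View pics/q15top.png

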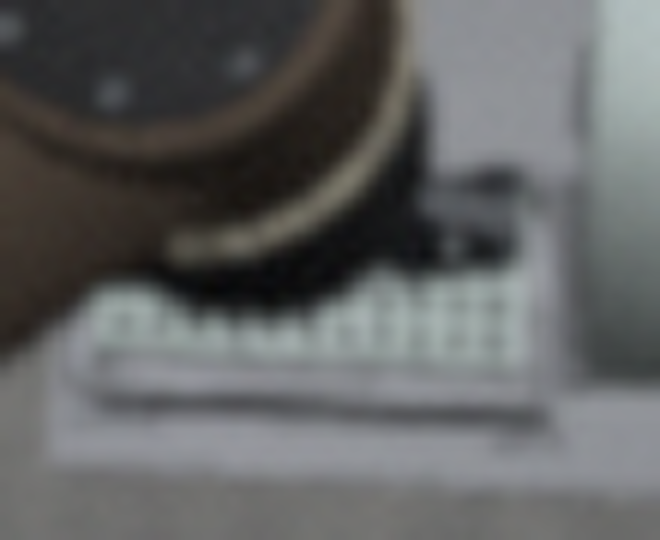

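>>> arm_command(
  deltas=[
    [0, 0, 0, 0.005, 0, 0, 0],
    [0, 0, 0, 0.006, 0, 0, 0],
    [0, 0, 0, 0.006, 0, 0, 0],
    [0, 0, 0, 0, 0, 0, 0],
  ],
)

```text
t: 35.62
ee_pos: [0.5884, 0.1944, 0.0749]
tool_rot: [-0.001, 1.0, -0.024, 0.002]
ft_force: [-0.2, 0.2, -1.5]
opening: 0.135
```

```bash
python3 go.py .5872 .1934 .0384 -92.8
```

```text
t 35.62 pos [0.5884 0.1944 0.0749] open 0.135 F [-0.2  0.2 -1.5]
tool now->shift(now axes) mm [-1.3  1.1 36.5]  after-turn axes [-1.1  1.  36.5]
turn deg [-0.14 -0.26  0.08]
```

Feet are below the rim with no contact. Continue with slight corrections.

>>> arm_command(
  deltas=[
    [0, -0.001, 0.001, 0.005, -0.1, -0.2, 0],
    [0, 0, 0, 0.006, 0, 0, 0],
    [0, 0, 0, 0.006, 0, 0, 0],
    [0, 0, 0, 0.005, 0, 0, 0],
    [0, 0, 0, 0, 0, 0, 0],
  ],
)

```text
t: 36.25
ee_pos: [0.5874, 0.1934, 0.0513]
tool_rot: [-0.0, 1.0, -0.024, 0.0]
ft_force: [-0.1, 0.2, -1.6]
opening: 0.129
```

```bash
python3 go.py .5872 .1934 .0384 -92.8
```

```text
t 36.25 pos [0.5874 0.1934 0.0513] open 0.129 F [-0.1  0.2 -1.6]
tool now->shift(now axes) mm [-0.2 -0.  12.9]  after-turn axes [-0.2 -0.  12.9]
turn deg [-0.03 -0.04  0.09]
```

>>> arm_command(
  deltas=[
    [0, 0, 0, 0.004, 0, 0, 0],
    [0, 0, 0, 0.003, 0, 0, 0],
    [0, 0, 0, 0.003, 0, 0, 0],
    [0, 0, 0, 0, 0, 0, 0],
  ],
)

```text
t: 36.75
ee_pos: [0.5876, 0.1935, 0.0408]
tool_rot: [-0.0, 1.0, -0.024, 0.001]
ft_force: [-0.1, -0.1, -1.0]
opening: 0.131
```

```bash
python3 go.py .5872 .1934 .0384 -92.8
```

```text
t 36.75 pos [0.5876 0.1935 0.0408] open 0.131 F [-0.1 -0.1 -1. ]
tool now->shift(now axes) mm [-0.4  0.1  2.4]  after-turn axes [-0.4  0.1  2.4]
turn deg [-0.04 -0.07  0.09]
```

>>> arm_command(
  deltas=[
    [0, 0, 0, 0.002, 0, 0, 0],
    [0, 0, 0, 0.0015, 0, 0, 0],
    [0, 0, 0, 0, 0, 0, 0],
  ],
)

```text
t: 37.12
ee_pos: [0.5878, 0.1937, 0.0387]
tool_rot: [-0.001, 1.0, -0.023, 0.001]
ft_force: [-0.5, -0.2, -2.3]
opening: 0.13
```

```bash
python3 go.py .5872 .1934 .0384 -92.8
```

```text
t 37.12 pos [0.5878 0.1937 0.0387] open 0.13 F [-0.5 -0.2 -2.3]
tool now->shift(now axes) mm [-0.6  0.3  0.3]  after-turn axes [-0.6  0.3  0.3]
turn deg [-0.06 -0.12  0.13]
```

>>> arm_command(
  deltas=[
    [0, 0, 0, 0.002, 0, 0, 0],
    [0, 0, 0, 0.001, 0, 0, 0],
  ],
)

```text
t: 37.38
ee_pos: [0.588, 0.1938, 0.0384]
tool_rot: [-0.001, 1.0, -0.023, 0.002]
ft_force: [-3.6, -1.5, 5.4]
opening: 0.135
```

```bash
python3 go.py .5872 .1934 .0384 -92.8
```

```text
t 37.38 pos [0.588  0.1938 0.0384] open 0.135 F [-3.6 -1.5  5.4]
tool now->shift(now axes) mm [-0.8  0.4 -0. ]  after-turn axes [-0.8  0.4  0. ]
turn deg [-0.07 -0.18  0.18]
```

>>> arm_command(
  deltas=[
    [0.15, 0, 0, 0, 0, 0, 0],
    [0.2, 0, 0, 0, 0, 0, 0],
    [0.35, 0, 0, 0, 0, 0, 0],
    [0.45, 0, 0, 0, 0, 0, 0],
    [0.45, 0, 0, 0, 0, 0, 0],
    [0.45, 0, 0, -0.004, 0, 0, 0],
    [0.45, 0, 0, -0.015, 0, 0, 0],
    [0.45, 0, 0, -0.03, 0, 0, 0],
    [0.45, 0, 0, -0.045, 0, 0, 0],
    [0.45, 0, 0, -0.05, 0, 0, 0],
    [0.45, 0, 0, -0.05, 0, 0, 0],
    [0.45, 0, 0, -0.05, 0, 0, 0],
    [0.45, 0, 0, 0, 0, 0, 0],
  ],
)

```text
t: 39.0
ee_pos: [0.5875, 0.1929, 0.2983]
tool_rot: [-0.002, 1.0, -0.023, 0.005]
ft_force: [-0.4, -0.6, 0.5]
opening: 0.451
```

```bash
python3 go.py .571 -.142 .28 -92.8
```

```text
t 39.0 pos [0.5875 0.1929 0.2983] open 0.451 F [-0.4 -0.6  0.5]
tool now->shift(now axes) mm [ -1.5 335.4  17. ]  after-turn axes [-1.000e-01  3.353e+02  1.830e+01]
turn deg [-0.21 -0.53  0.21]
```

>>> arm_command(
  deltas=[
    [0.5, 0, 0.03, 0, 0, 0, 0],
    [0.5, 0, 0.045, 0, 0, 0, 0],
    [0.5, 0, 0.045, 0, 0, 0, 0],
    [0.5, 0, 0.045, 0, 0, 0, 0],
    [0.5, 0, 0.045, 0, 0, 0, 0],
    [0.5, 0, 0.045, 0, 0, 0, 0],
    [0.5, 0, 0.045, 0, 0, 0, 0],
    [0.5, 0, 0.03, 0, 0, 0, 0],
    [0.5, 0, 0, 0, 0, 0, 0],
  ],
)

```text
t: 40.12
ee_pos: [0.5688, -0.1467, 0.3012]
tool_rot: [-0.003, 1.0, -0.022, 0.006]
ft_force: [0.2, -0.9, 0.2]
opening: 0.498
```

```bash
python3 go.py .571 -.142 .22 -92.8
python3 - <<'E'
from bench import r
from chk import *
d0=load("/tmp/top0.npz");print("grip top px->",onplane(d0,[373.3,222.5],.1734))
for n in("side","top"):
    d=r.get_image(n);np.savez(f"/tmp/{n}16.npz",**d)
    if n=="side": crop(d,"pics/s16.png",285,200,400,285,7)
    else: crop(d,"pics/t16.png",240,180,330,250,8)
P=cloud(d);c=[.587,.192];pl(P,.57,.60,.14,.18,-.02,.045,c,"plate -y half");pl(P,.57,.6,.205,.24,-.02,.045,c,"plate +y half");pl(P,.63,.67,.13,.25,-.02,.05,c,"base")
E
```

```text
t 40.12 pos [ 0.5688 -0.1467  0.3012] open 0.498 F [ 0.2 -0.9  0.2]
tool now->shift(now axes) mm [ 1.  -4.2 81.3]  after-turn axes [ 2.  -4.8 81.2]
turn deg [-0.36 -0.73  0.32]
grip top px-> [[ 0.56520461 -0.13890305  0.1734    ]]
plate -y half 103 [-0.0114 -0.0024  0.0317]
plate +y half 82 [-0.0549  0.0891  0.028 ]
base 327 [0.023  0.009  0.0131]
```

View pics/s16.png

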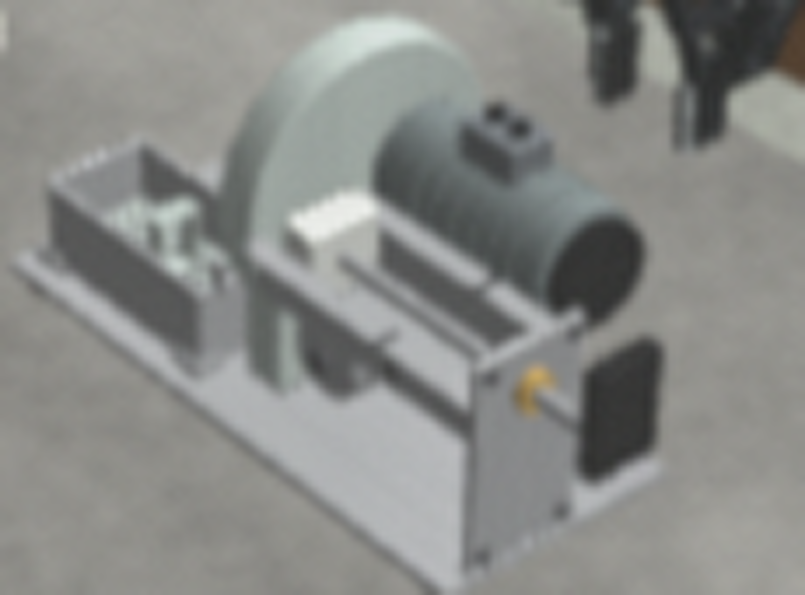

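View pics/t16.png

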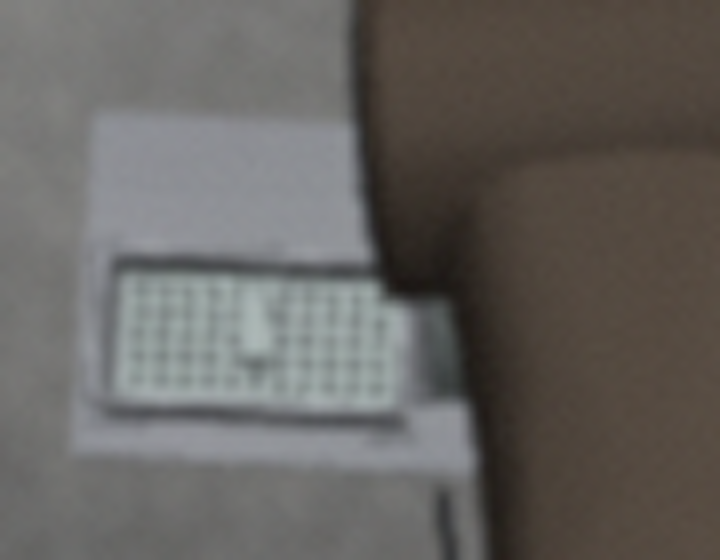

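Run:
```python
from h import *
d=load("/tmp/side16.npz");k=12;p=(.5813,.0822,np.radians(-2.8))
for i,yc in enumerate((-.222,-.227)):
    img=cv2.resize(d["pixels"],None,fx=k,fy=k,interpolation=cv2.INTER_CUBIC)
    B=rect(-.022,.022,yc-.007,yc+.007,.171)+rect(-.022,.022,yc-.007,yc+.007,.105)
    B+=[((sx*.022,yc+sy*.007,.105),(sx*.022,yc+sy*.007,.171)) for sx in(-1,1) for sy in(-1,1)]
    B+=rect(-.035,.035,-.168,-.163,.144)
    draw(d,B,p,(0,0,255),.001,img,k)
    o=[k*t for t in(348,240,384,275)];c=img[o[1]:o[3],o[0]:o[2]]
    cc=c if i==0 else np.hstack([cc,c])
cc=cv2.resize(cc,None,fx=.9,fy=.9);cv2.imwrite("pics/grip.png",cc);print(cc.shape)
```

```text
(378, 778, 3)
```

View pics/grip.png

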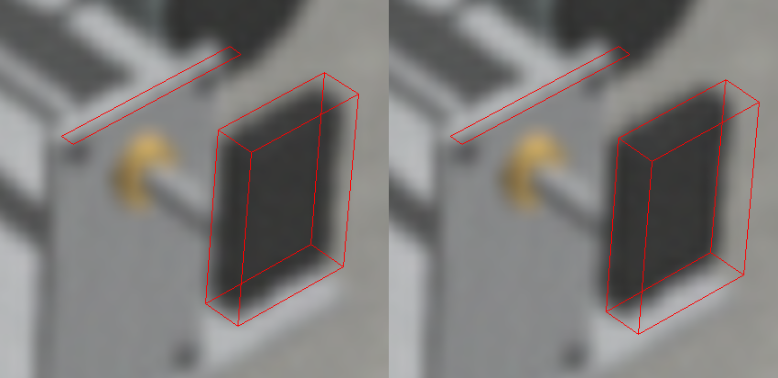

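```bash
python3 go.py .570 -.138 .20 -92.8
```

```text
t 40.23 pos [ 0.5691 -0.145   0.3013] open 0.503 F [1.  0.7 1. ]
tool now->shift(now axes) mm [ -0.7  -6.4 101.3]  after-turn axes [  0.6  -7.1 101.3]
turn deg [-0.37 -0.74  0.42]
```

>>> arm_command(
  deltas=[
    [0.5, 0.001, -0.008, 0.01, -0.3, -0.7, 0],
    [0.5, 0, 0, 0.025, 0, 0, 0],
    [0.5, 0, 0, 0.03, 0, 0, 0],
    [0.5, 0, 0, 0.03, 0, 0, 0],
    [0.5, 0, 0, 0, 0, 0, 0],
  ],
)

```text
t: 40.85
ee_pos: [0.5708, -0.1296, 0.2019]
tool_rot: [-0.001, 1.0, -0.017, -0.001]
ft_force: [0.2, 0.6, 0.7]
opening: 0.5
```

```bash
python3 go.py .570 -.138 .133 -92.8
python3 - <<'E'
from bench import r
from h import *
d=r.get_image("side");np.savez("/tmp/side17.npz",**d);crop(d,"pics/s17.png",340,210,400,280,8)
E
```

```text
t 40.85 pos [ 0.5708 -0.1296  0.2019] open 0.5 F [0.2 0.6 0.7]
tool now->shift(now axes) mm [-0.4  8.5 68.9]  after-turn axes [-0.4  8.5 68.9]
turn deg [-0.06  0.12  0.8 ]
```

View pics/s17.png

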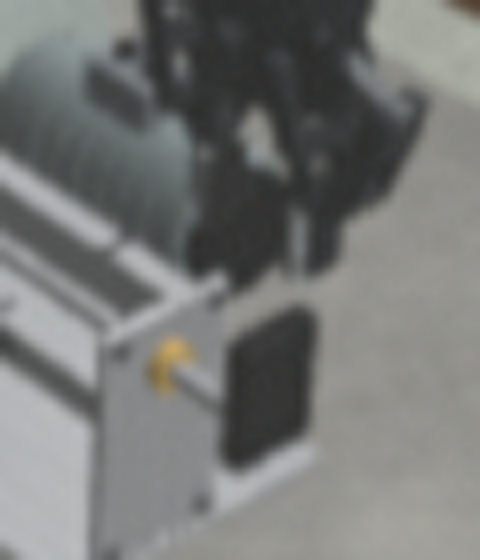

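>>> arm_command(
  deltas=[
    [0.5, 0, 0.008, 0, 0, 0, 0.8],
    [0.5, 0, 0, 0, 0, 0, 0],
  ],
)

```text
t: 41.15
ee_pos: [0.5731, -0.1375, 0.2061]
tool_rot: [-0.0, 1.0, -0.024, 0.002]
ft_force: [-0.2, -0.5, 0.7]
opening: 0.501
```

```bash
python3 go.py .570 -.138 .133 -92.8
```

```text
t 41.15 pos [ 0.5731 -0.1375  0.2061] open 0.501 F [-0.2 -0.5  0.7]
tool now->shift(now axes) mm [-3.4  0.7 73.1]  after-turn axes [-3.1  0.7 73.1]
turn deg [-0.03 -0.22  0.06]
```

>>> arm_command(
  deltas=[
    [0.5, -0.003, 0.001, 0.01, 0, -0.2, 0],
    [0.5, 0, 0, 0.014, 0, 0, 0],
    [0.5, 0, 0, 0.012, 0, 0, 0],
    [0.5, 0, 0, 0, 0, 0, 0],
  ],
)

```text
t: 41.65
ee_pos: [0.5698, -0.1387, 0.1683]
tool_rot: [-0.0, 1.0, -0.024, 0.001]
ft_force: [0.0, -0.3, 0.4]
opening: 0.498
```

```bash
python3 go.py .570 -.138 .133 -92.8;python3 - <<'E'
from bench import r
from h import *
d=r.get_image("side");np.savez("/tmp/side18.npz",**d);crop(d,"pics/s18.png",340,210,400,280,8)
E
```

```text
t 41.65 pos [ 0.5698 -0.1387  0.1683] open 0.498 F [ 0.  -0.3  0.4]
tool now->shift(now axes) mm [ 0.1 -0.7 35.3]  after-turn axes [ 0.1 -0.7 35.3]
turn deg [-0.05 -0.06  0.  ]
```

View pics/s18.png

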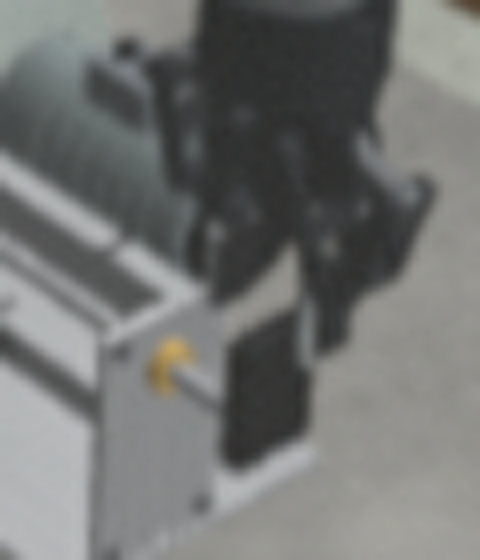

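>>> arm_command(
  deltas=[
    [0.5, 0, 0, 0.008, 0, 0, 0],
    [0.5, 0, 0, 0.012, 0, 0, 0],
    [0.5, 0, 0, 0.01, 0, 0, 0],
    [0.5, 0, 0, 0.005, 0, 0, 0],
    [0.5, 0, 0, 0, 0, 0, 0],
  ],
)

```text
t: 42.32
ee_pos: [0.5706, -0.1387, 0.1315]
tool_rot: [-0.0, 1.0, -0.024, 0.001]
ft_force: [1.0, 0.3, 0.1]
opening: 0.502
```

```bash
python3 go.py .570 -.138 .133 -92.8
```

```text
t 42.33 pos [ 0.5706 -0.1387  0.1315] open 0.502 F [1.  0.3 0.1]
tool now->shift(now axes) mm [-0.6 -0.6 -1.5]  after-turn axes [-0.6 -0.6 -1.5]
turn deg [-0.04 -0.12  0.02]
```

>>> arm_command(
  deltas=[
    [0.3, 0, 0, -0.001, 0, 0, 0],
    [0.1, 0, 0, 0, 0, 0, 0],
    [0, 0, 0, 0, 0, 0, 0],
    [0, 0, 0, 0, 0, 0, 0],
    [0, 0, 0, 0, 0, 0, 0],
  ],
  grip_force=70,
)

```text
t: 42.95
ee_pos: [0.5709, -0.1387, 0.1331]
tool_rot: [-0.0, 1.0, -0.024, 0.002]
ft_force: [-0.1, 0.7, -3.0]
opening: 0.154
```

```bash
python3 go.py .570 -.138 .133 -92.8
```

```text
t 42.95 pos [ 0.5709 -0.1387  0.1331] open 0.154 F [-0.1  0.7 -3. ]
tool now->shift(now axes) mm [-0.9 -0.7  0.1]  after-turn axes [-0.9 -0.7  0.1]
turn deg [-0.04 -0.18  0.  ]
```

>>> arm_command(
  deltas=[
    [0, 0, 0.008, 0, 0, 0, 0],
    [0, 0, 0.012, 0, 0, 0, 0],
    [0, 0, 0.012, 0, 0, 0, 0],
    [0, 0, 0.012, 0, 0, 0, 0],
    [0, 0, 0.012, 0, 0, 0, 0],
    [0, 0, 0, 0, 0, 0, 0],
  ],
)

```text
t: 43.7
ee_pos: [0.5684, -0.1876, 0.1331]
tool_rot: [-0.005, 1.0, -0.023, 0.002]
ft_force: [-0.0, 9.7, 0.3]
opening: 0.155
```

```bash
python3 go.py .5665 -.2286 .133 -92.8
```

```text
t 43.7 pos [ 0.5684 -0.1876  0.1331] open 0.155 F [-0.   9.7  0.3]
tool now->shift(now axes) mm [ 0.  41.  -0.3]  after-turn axes [ 0.1 41.   0.1]
turn deg [-0.63 -0.2   0.12]
```

>>> arm_command(
  deltas=[
    [0, 0, 0.012, 0, -0.3, 0, 0],
    [0, 0, 0.012, 0, -0.3, 0, 0],
    [0, 0, 0.01, 0, 0, 0, 0],
    [0, 0, 0.008, 0, 0, 0, 0],
    [0, 0, 0, 0, 0, 0, 0],
  ],
)

```text
t: 44.32
ee_pos: [0.5667, -0.2211, 0.1331]
tool_rot: [-0.006, 1.0, -0.023, 0.002]
ft_force: [0.3, 12.2, 1.3]
opening: 0.155
```

```bash
python3 go.py .5665 -.2286 .133 -92.8
```

```text
t 44.33 pos [ 0.5667 -0.2211  0.1331] open 0.155 F [ 0.3 12.2  1.3]
tool now->shift(now axes) mm [0.1 7.5 0. ]  after-turn axes [0.2 7.5 0.1]
turn deg [-0.65 -0.2   0.19]
```

>>> arm_command(
  deltas=[
    [0, 0, 0.006, 0, 0, 0, 0],
    [0, 0, 0.003, 0, 0, 0, 0],
    [0, 0, 0, 0, 0, 0, 0],
    [0, 0, 0, 0, 0, 0, 0],
  ],
)

```text
t: 44.82
ee_pos: [0.5666, -0.223, 0.1332]
tool_rot: [-0.009, 1.0, -0.022, 0.002]
ft_force: [-0.5, 12.3, 0.2]
opening: 0.153
```

```bash
python3 go.py .5665 -.2286 .133 -92.8
```

```text
t 44.83 pos [ 0.5666 -0.223   0.1332] open 0.153 F [-0.5 12.3  0.2]
tool now->shift(now axes) mm [0.2 5.6 0.1]  after-turn axes [0.2 5.6 0.2]
turn deg [-1.08 -0.16  0.3 ]
```

>>> arm_command(
  deltas=[
    [0, 0, 0.005, 0, -0.5, 0, 0.2],
    [0, 0, 0.004, 0, -0.5, 0, 0],
    [0, 0, 0.002, 0, 0, 0, 0],
  ],
)

```text
t: 45.2
ee_pos: [0.5663, -0.2279, 0.1331]
tool_rot: [-0.004, 1.0, -0.023, 0.001]
ft_force: [-0.6, 13.1, 1.9]
opening: 0.155
```

```bash
python3 go.py .5665 -.2286 .133 -92.8
python3 - <<'E'
from bench import r
from h import *
for n in("side","top"):
    d=r.get_image(n);np.savez(f"/tmp/{n}20.npz",**d)
    if n=="side": crop(d,"pics/s20.png",300,205,420,295,6)
    else: crop(d,"pics/t20.png",280,185,400,275,6)
E
python3 go.py .5665 -.2286 .133 -92.8
```

```text
t 45.2 pos [ 0.5663 -0.2279  0.1331] open 0.155 F [-0.6 13.1  1.9]
tool now->shift(now axes) mm [0.2 0.7 0.1]  after-turn axes [0.2 0.7 0.1]
turn deg [-0.44 -0.15  0.18]
t 45.3 pos [ 0.5663 -0.2279  0.1331] open 0.151 F [-1.2 12.3  2.1]
tool now->shift(now axes) mm [0.2 0.7 0.1]  after-turn axes [0.2 0.7 0.1]
turn deg [-0.45 -0.15  0.17]
```

View pics/s20.png

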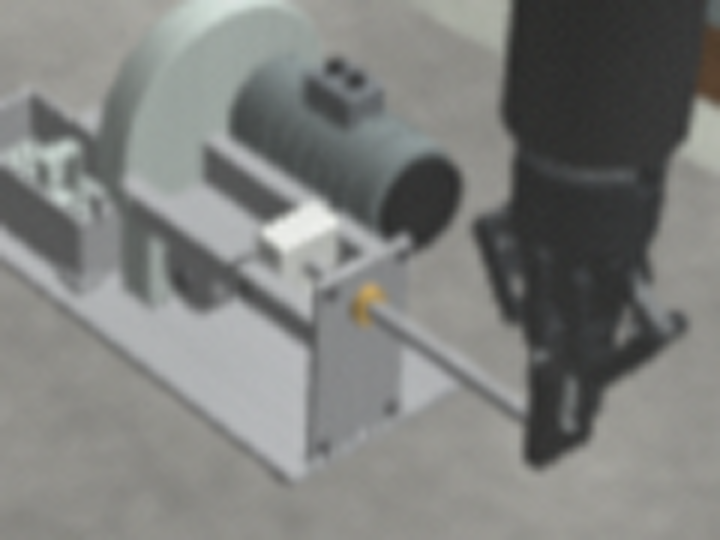

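View pics/t20.png

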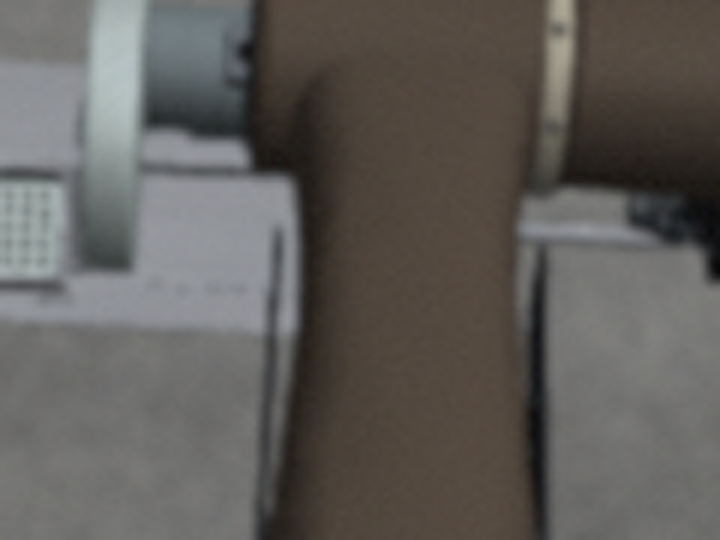

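Run:
```python
from h import *
p=(.5813,.0822,np.radians(-2.8));k=12;out=[]
for f,y in(("side16",-.010),("side20",-.100)):
    d=load(f"/tmp/{f}.npz");img=cv2.resize(d["pixels"],None,fx=k,fy=k,interpolation=cv2.INTER_CUBIC)
    draw(d,rect(-.023,.023,y-.022,y,.146),p,(0,0,255),.001,img,k)
    draw(d,[((-.040,-.1,.122),(-.028,-.1,.122)),((.028,-.1,.122),(.04,-.1,.122))],p,(0,255,0),.001,img,k)
    o=[k*t for t in(322,225,362,262)];out.append(img[o[1]:o[3],o[0]:o[2]])
im=np.vstack(out);print(im.shape);cv2.imwrite("pics/push.png",cv2.resize(im,None,fx=.66,fy=.66))
# sub-pixel displacement of the pusher's white block
a=load("/tmp/side16.npz");b=load("/tmp/side20.npz")
def cen(d,box):
    u0,v0,u1,v1=box;g=d["pixels"][v0:v1,u0:u1].astype(float).min(-1);w=np.clip(g-185,0,None);v,u=np.mgrid[v0:v1,u0:u1];return (w*u).sum()/w.sum(),(w*v).sum()/w.sum(),w.sum()
A=cen(a,(322,224,345,240));B=cen(b,(340,236,362,252));print(A,B)
for z in(.140,.146):
    wa=onplane(a,A[:2],z)[0];wb=onplane(b,B[:2],z)[0];print(z,(wb-wa)*1000,np.linalg.norm(wb-wa)*1000)
```

```text
(888, 480, 3)
(np.float64(332.34026666666665), np.float64(230.4048), np.float64(1875.0)) (np.float64(349.8306954436451), np.float64(242.33237410071942), np.float64(2085.0))
0.14 [ -4.02648198 -89.23358014   0.        ] 89.32437731098047
0.146 [ -4.00342106 -88.7225116    0.        ] 88.81278874779163
```

View pics/push.png

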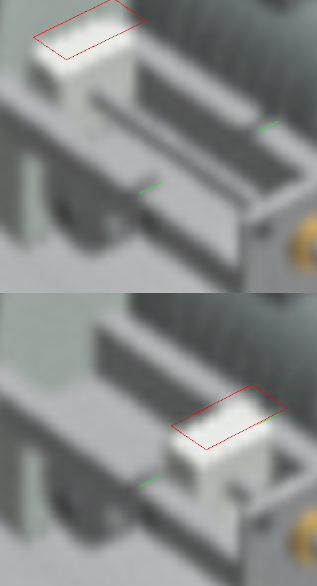

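>>> arm_command(
  deltas=[
    [0, 0, 0.003, 0, -0.4, 0, 0],
  ],
)

```text
t: 45.42
ee_pos: [0.5663, -0.2288, 0.1331]
tool_rot: [-0.002, 1.0, -0.023, 0.001]
ft_force: [-1.1, 13.6, 3.2]
opening: 0.155
```

```bash
python3 go.py .5665 -.2286 .133 -92.8
python3 - <<'E'
from bench import r
from h import *
for i in range(16): d=r.get_image("side")
np.savez("/tmp/side21.npz",**d);crop(d,"pics/s21.png",280,200,400,290,6)
a=load("/tmp/side16.npz")
def cen(d,box):
    u0,v0,u1,v1=box;g=d["pixels"][v0:v1,u0:u1].astype(float).min(-1);w=np.clip(g-185,0,None);v,u=np.mgrid[v0:v1,u0:u1];return (w*u).sum()/w.sum(),(w*v).sum()/w.sum()
A=cen(a,(322,224,345,240));B=cen(d,(340,236,362,252));print(np.linalg.norm(onplane(a,A,.14)-onplane(d,B,.14))*1000)
E
python3 go.py .5665 -.2286 .133 -92.8
```

```text
t 45.42 pos [ 0.5663 -0.2288  0.1331] open 0.155 F [-1.1 13.6  3.2]
tool now->shift(now axes) mm [ 0.2 -0.2  0.1]  after-turn axes [ 0.2 -0.2  0.1]
turn deg [-0.2  -0.16  0.18]
90.42312022692383
t 46.23 pos [ 0.5663 -0.2288  0.1331] open 0.161 F [-0.3 11.7  3.2]
tool now->shift(now axes) mm [ 0.2 -0.2  0.1]  after-turn axes [ 0.2 -0.2  0.1]
turn deg [-0.2  -0.16  0.17]
```

View pics/s21.png

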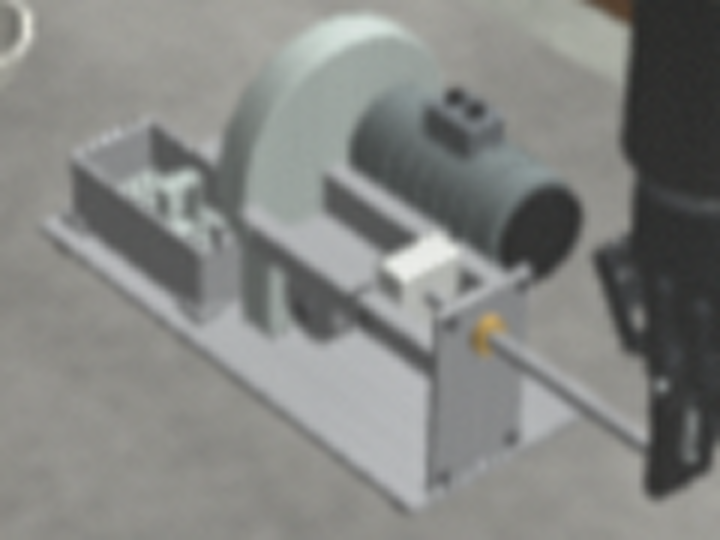

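The pusher is at the load line: 90.2 mm by the tool and 90.4 mm by the image, and it has not moved in 0.8 s. The tray and plate are in place, so I'm handing in.

```bash
python3 -c "
from bench import r
print(r.sign_off())"
```

```text
the job is handed in; nothing more can be done
None
```

The slicer is ready to load, and I handed in with the gripper still holding the pusher at the load line; the clock read 46.2 s at my last check.

- **Tray:** The first placing was wrong. The tray's -y end sat on its locators, tilted about 3°, and I released it that way before the depth check showed it. I also pressed it down with about 45 N while it was jammed there. I gripped it again, shifted it about 5 mm, levelled it and set it down. The check then showed the floor level and 3.7 mm above the base plate (3 mm expected).
- **Drain plate:** It touched the tray floor at the expected height before I let go. Depth put its top at about 30 mm against 31 mm expected, and it looks flat in the pictures with the strap up.
- **Pusher:** The pull was 90.2 mm by the tool and 90.4 mm by the picture (90 mm wanted). It held steady for 0.8 s against a spring force of about 12–13 N.
- **Other things:** I did not approach the flask, basket, bowl, pot lid or the green and orange look-alikes. I did not run a separate check on them at the end.

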